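Load the boring machine and hold its carriage on the mark

TASK

The boring machine is switched off: lay the ferruled file handle on its side in the carriage's two V-blocks, ferrule towards the drill bit and butt end up against the back stop, setting it down rather than letting it drop. Then take the carriage by its upright black grip, draw it along against its return spring until its pointer stands opposite the brass index clip on the scale, and keep holding it there so that I can set the depth stop: finish while still gripping it. Keep the work and the gripper clear of the bit and leave the other things on the bench alone.

Things in the scene. Friction and masses are not known exactly. Their poses are not given: they have to be found in the camera images.
- handle: The ferruled file handle: turned pale wood, upright on the bench at the start, the tallest of three turned pieces and the only one with a ferrule. Cylinder 38 mm in diameter, 96 mm long, then an 8 mm shoulder, then a brass ferrule 23 mm in diameter, 18 mm long; 122 mm in all, 80 to 160 g. Origin: centre of the butt end; its z axis runs along its length to the ferrule.
- handle_mid (a point): Point on the file handle's axis, 52 mm from the butt end.
- borer: The horizontal boring machine, fixed to the bench: green base plate 150 mm wide, from y = -140 to +430 mm, two guide rods, motor and bit at one end. Origin: on the bench under the middle of the carriage when it is home. Its y axis is the way the carriage slides when pulled (towards the bit), x points away from the robot's side, z up. The spindle axis is at x = 0, 104 mm above the bench.
- motor (a point): Middle of the green motor (88 mm in diameter, 150 mm long, lying level along the machine's y axis, 104 mm above the bench). The switch box on it reaches 172 mm above the bench. Motor, pedestal and chuck take up y > 214 mm of the machine.
- carriage (a joint): Travel of the carriage along the machine's y axis in m: 0 = home, where its return spring keeps it; limit 0.105. The spring pulls back with 6 N at home, growing by 1 N per 10 mm, with about 1 N of friction. The carriage goes home as soon as it is let go.
- cradle (a point): Point on the carriage, moving with it: on the axis that the file handle's cylinder has when it lies in the V-blocks (104 mm above the bench), midway between the two blocks; axes as the machine's. The aluminium deck (130 x 130 mm) lies 42 mm below. With the butt against the back stop, handle_mid coincides with this point and the ferrule's end lies at y = +70 mm.
- vblock (a point): Bottom of the V of the steel V-block nearer the bit. The two blocks (90 degree V running along y, open upward, 16 mm long, 60 mm wide over all) are centred 40 mm either side of cradle along y; the sides of the V reach up to 4 mm below cradle, 23 mm out either way. The space between the blocks is 64 mm long and free down to the deck.
- stop (a point): Middle of the face of the back stop, an upright plate 50 mm wide at the end of the carriage away from the bit; 52 mm from cradle along -y; its top edge is 24 mm above this point.
- grip: The carriage's upright black barrel grip, on the robot's side of the carriage, free on all sides: 20 to 26 mm in diameter, 65 mm tall, from 72 to 137 mm above the bench, 100 mm from the spindle axis, on a bracket whose top is 61 mm above the bench. Origin: that of the machine, moving with the carriage; use grip_mid for the grip itself.
- grip_mid (a point): Point on the grip's axis, 115 mm above the bench, where to hold it. Axes as the machine's.
- pointer (a point): Tip of the carriage's steel pointer, on the far side of the carriage beside the scale, 60 mm above the bench; moves with the carriage. Axes as the machine's.
- mark: The index clip: a small brass clip (14 mm along the rail) with a thumb screw, on the graduated aluminium rail at the machine's far side; its point faces the pointer. Origin: its line at the inner edge of the rail, where the pointer's tip stands when the carriage is on the mark; axes as the machine's. It lies 35 to 75 mm of carriage travel from home.
- stub: Bystander: a short dark mushroom-shaped graver handle, 43 mm in diameter, 85 mm tall, standing. Origin: centre of its foot.
- dowel: Bystander: a plain wooden dowel, 38 mm in diameter, 105 mm tall, standing. Origin: centre of its foot.
- bit: The drill bit (8 mm in diameter) in its chuck (36 mm in diameter), level on the spindle axis. Origin and axes: the machine's; the bit's tip lies at y = +180 mm, 104 mm above the bench, and the chuck begins at y = +222 mm.
- glue: Bystander: white glue bottle with a blue cap, 52 mm in diameter, 150 mm tall, upright. Origin: centre of its foot.
- wax: Bystander: flat tin with a pale lid, 72 mm in diameter, 28 mm tall. Origin: centre of its foot.
- hammer: Bystander: hammer, 260 mm long, lying on the bench, handle to its own -x. Origin: under it, near its middle.
- driver: Bystander: screwdriver, 200 mm long, lying on the bench. Origin: under it, near its middle.
- tumbler: Bystander: empty drinking glass, 68 mm in diameter, 100 mm tall, upright. Origin: centre of its foot.
- rasp: Bystander: rasp with wooden handle, 245 mm long, lying on the bench. Origin: under it, near its middle.

How it is judged:
By the outcome, as a careful person would: the job done as asked, in the order asked, and still so for the second after the job is handed in, while the arm keeps its last pose, push and grip.
It also fails if it takes over 51 s, if anything falls off the work surface, if the arm or the gripper's body presses on something with over 40 N, if the wrist force passes 120 N, or if a joint passes its speed limit or range.

ROBOT

A 6-joint arm with a two-finger parallel gripper is mounted at the origin on the work surface. World frame = base frame: x ahead of the robot, y to its left, z up, the work surface at z = 0. Lengths are in m, angles in degrees, forces in N, time in s.
With the tool pointing down it reaches from about 0.35 to 0.875 m from the base axis. Payload 4.2 kg.
Tool frame: the origin (TCP) lies at the very end of the fingers, on their centre line; the grasp point (between the pads) lies 19 mm behind it; z points along the fingers, y is the direction in which the jaws open and shut (so a half turn about z gives the same grasp; the last joint's range is limited). The gripper opens to 87 mm and grips with 3 to 60 N. Pads are 19 mm wide; open, the fingers measure 117 mm over their backs; the gripper's body (75 mm by 190 mm) begins 51 mm behind the grasp point.
Start: joints at [-56.173, 22.042, 0.453, 0, -68.411, -14.817], TCP at [0.204, -0.591, 0.223] pointing down, gripper open.
Joint ranges: [-179.83, 179.83], [-69.29, 118.12], [-61.27, 80.66], [-181.25, 117.63], [-171.15, -9.14], [-177.46, 177.46]. Speed limits (degrees/s): [159.86, 159.86, 180, 180, 180, 180].

INTERFACE

Orientations are given as a 3x3 rotation matrix whose columns are the frame's x, y, z axes.
In Python, from station import r, imaging gives the robot as it stands. The module is installed in compiled form; this text tells all that it offers.
- The arm moves only by the tool move_arm, never from a script. Its argument "motion" is one flat list of numbers, 7 for each row, row after row: the shift along the tool's x, y, z in units of 40 mm (1.0 is 40 mm), then the turn, a rotation vector about the tool's x, y, z in units of 5 degrees (1.0 is 5 degrees), then the gripper's target within -1 to 1 (shut at 1, half-way at 0, fully open at -1). In form: [dx, dy, dz, wx, wy, wz, gripper, dx, dy, dz, wx, wy, wz, gripper, ...]. A call has 1 to 20 rows; each row is the pose to reach, as a shift and turn from the pose measured when the call began, along the tool's axes at that moment; what a row does not reach only later rows make up. A row lasts 1/12 s, in which the tool goes at most 41.7 mm and 7.16 degrees, less where a joint would pass 70% of its speed; a pose out of reach is approached as far as the arm can. A call with a gripper value outside its range is refused whole. The fingers move at their own pace and stop on an object; the grip force is fixed at half the most. Time passes only in rows, so rows that repeat a pose let the fingers close. It gives the time, the measured TCP pose, the force and the opening at its end, in the units of the state.
- r.sense(): the state, without advancing time (a new reading comes with each control period).
- imaging.capture(name): name is "scene" or "top" or "wrist"; returns the picture (480x640x3 uint8, blue, green, red); there is no depth.
- imaging.camera_params(name): a dict with "intrinsics" (3x3 intrinsics, pixels), "k1" (the pictures are not rectified: a ray, as slopes to the right and down, at radius r is drawn at 1 + k1 r^2 times it, then the intrinsics apply), "world_from_camera" (4x4, takes a point from camera to world coordinates). Camera axes: x right, y down, z forward; pixel columns grow to the right and rows downward; lengths in m; the calibration is good to about 2 mm. A picture is of the moment at which its call begins: read the wrist's pose just before it. camera_params takes no time and is no camera call; for the wrist camera it gives the pose at the moment of the call.
- r.finish_job(): hands the job in, once; it reports no verdict.
The state is a dict: "time_s": time; "joints": joint angles; "joint_velocities": joint speeds; "effort": joint torques, N m; "tcp_pos": TCP position; "ee_rot": TCP orientation; "wrist_force": force on the tool from outside, world axes, zero at the start; "moment": the same for the moment, N m; "gripper_width": opening from 0.0 (shut) to 1.0 (fully open).
Only numpy, scipy, OpenCV 4.12 (cv2) and the standard library are available. Lean on these libraries where they do the work, as an engineer would, in place of code of your own. Each camera call takes 0.05 s, during which the arm holds its last target.

## Working session

There is one attempt and no reset: what is moved stays moved. The work goes in short steps, Python scripts to look and compute and a tool call to move; the robot and the scene stay as the last step left them, time stands still between calls to the robot, and variables do not carry over. Pictures are saved under pics/ and viewed, and the job is handed in when it is done.

Besides the shell and the picture viewer there is one more tool, called after ">>>" by a JSON object that holds its "name" and its "arguments", one argument or row to a line. move_arm: Moves the arm, as the interface text tells. Its arguments: {"type":"object","properties":{"motion":{"type":"array","items":{"type":"number"}}},"required":["motion"]}

```bash
mkdir -p pics; ls; cat > h.py <<'E'
import numpy as np, cv2
from station import r, imaging
def cap(name,fn):
    P=imaging.camera_params(name); im=imaging.capture(name); cv2.imwrite('pics/'+fn,im); return im,P
E
python3 - <<'E'
from h import *
for n in ['scene','top']:
    im,P=cap(n,n+'0.png'); print(n,{k:np.round(v,4).tolist() for k,v in P.items()})
s=r.sense(); print({k:np.round(v,4).tolist() for k,v in s.items()})
E
```

```text
pics
scene {'intrinsics': [[523.8618, 0.0, 319.3121], [0.0, 523.8618, 237.983], [0.0, 0.0, 1.0]], 'k1': -0.1403, 'world_from_camera': [[-0.6856, 0.5352, -0.4935, 1.1839], [0.7277, 0.5218, -0.4451, 0.5235], [0.0193, -0.6643, -0.7472, 1.0397], [0.0, 0.0, 0.0, 1.0]]}
top {'intrinsics': [[575.7515, 0.0, 322.6505], [0.0, 575.7515, 241.8155], [0.0, 0.0, 1.0]], 'k1': 0.0425, 'world_from_camera': [[0.0046, -0.9969, 0.0783, 0.4432], [-1.0, -0.004, 0.0085, -0.0598], [-0.0081, -0.0783, -0.9969, 1.6736], [0.0, 0.0, 0.0, 1.0]]}
{'time_s': 0.1, 'joints': [-56.1695, 22.0846, 0.3875, -0.0256, -68.4123, -14.816], 'joint_velocities': [0.011, -0.1259, 0.2027, 0.0885, -0.0127, -0.0785], 'effort': [-0.0006, -39.169, 18.7935, 4.2319, 0.0135, -0.0001], 'tcp_pos': [0.2035, -0.5904, 0.2216], 'ee_rot': [[-0.9455, -0.3257, -0.0007], [-0.3257, 0.9455, 0.0018], [0.0001, 0.002, -1.0]], 'wrist_force': [0.9521, -0.3711, 0.0364], 'moment': [0.0151, -0.043, -0.0073], 'gripper_width': 0.9975}
```

View pics/scene0.png

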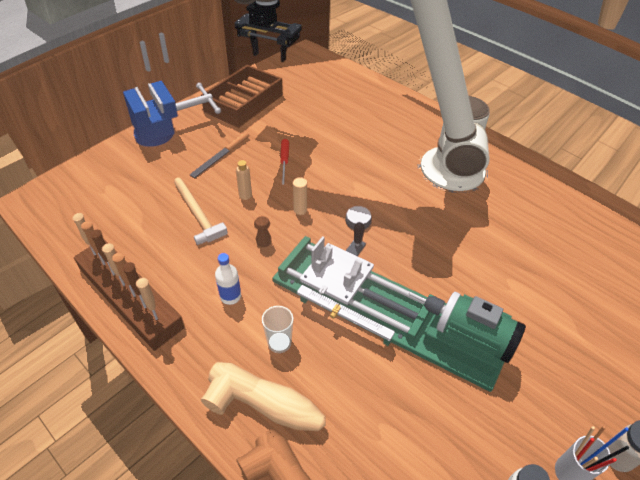

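View pics/top0.png

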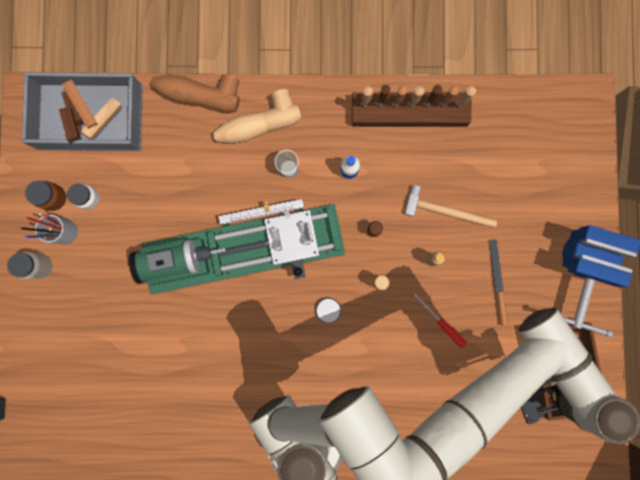

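The scene shows the machine in the middle. In the top view the handle with its brass ferrule is at about (438,258), the dowel at (382,282), the stub at (375,228), the grip at (298,271) and the clip at (267,207). I'll enlarge these areas next.

```bash
cat >> h.py <<'E'
def ray(P,uv):
    K=P['intrinsics'];k=P['k1'];T=np.array(P['world_from_camera'])
    d=(np.array(uv,float)-[K[0][2],K[1][2]])/[K[0][0],K[1][1]]
    q=d.copy()
    for _ in range(30): q=d/(1+k*(q@q))
    v=T[:3,:3]@np.array([q[0],q[1],1]); return T[:3,3],v
def at(P,uv,z):
    o,v=ray(P,uv); return o+v*(z-o[2])/v[2]
def proj(P,p):
    T=np.array(P['world_from_camera']); c=T[:3,:3].T@(np.array(p,float)-T[:3,3]); q=c[:2]/c[2]
    q=q*(1+P['k1']*(q@q)); K=P['intrinsics']; return np.array([K[0][0]*q[0]+K[0][2],K[1][1]*q[1]+K[1][2]])
def tri(P1,u1,P2,u2):
    o1,a=ray(P1,u1);o2,b=ray(P2,u2)
    A=np.stack([a,-b],1); t=np.linalg.lstsq(A,o2-o1,rcond=None)[0]
    p,q=o1+t[0]*a,o2+t[1]*b; return (p+q)/2,np.linalg.norm(p-q)
def crop(src,dst,x0,y0,w,h,s):
    im=cv2.imread('pics/'+src)[y0:y0+h,x0:x0+w]; im=cv2.resize(im,None,fx=s,fy=s,interpolation=cv2.INTER_CUBIC)
    for x in range((x0//10+1)*10,x0+w,10):
        cv2.line(im,((x-x0)*s,0),((x-x0)*s,6 if x%50 else 14),(0,255,255),1)
        if x%50==0: cv2.putText(im,str(x),((x-x0)*s,25),0,.4,(0,255,255))
    for y in range((y0//10+1)*10,y0+h,10):
        cv2.line(im,(0,(y-y0)*s),(6 if y%50 else 14,(y-y0)*s),(0,255,255),1)
        if y%50==0: cv2.putText(im,str(y),(16,(y-y0)*s),0,.4,(0,255,255))
    cv2.imwrite('pics/'+dst,im)
E
python3 - <<'E'
from h import *
crop('top0.png','t1.png',210,190,140,100,5)
crop('top0.png','t2.png',355,215,100,80,6)
crop('scene0.png','s1.png',270,200,160,120,5)
crop('scene0.png','s2.png',220,140,140,110,5)
E
```

```text
(no output)
```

View pics/t1.png

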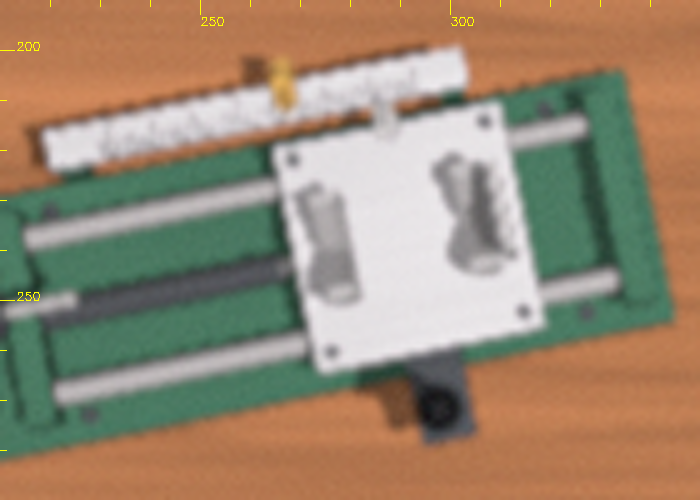

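View pics/t2.png

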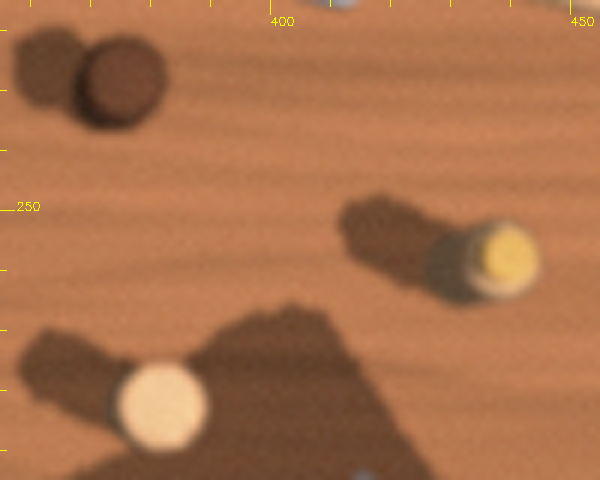

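View pics/s1.png

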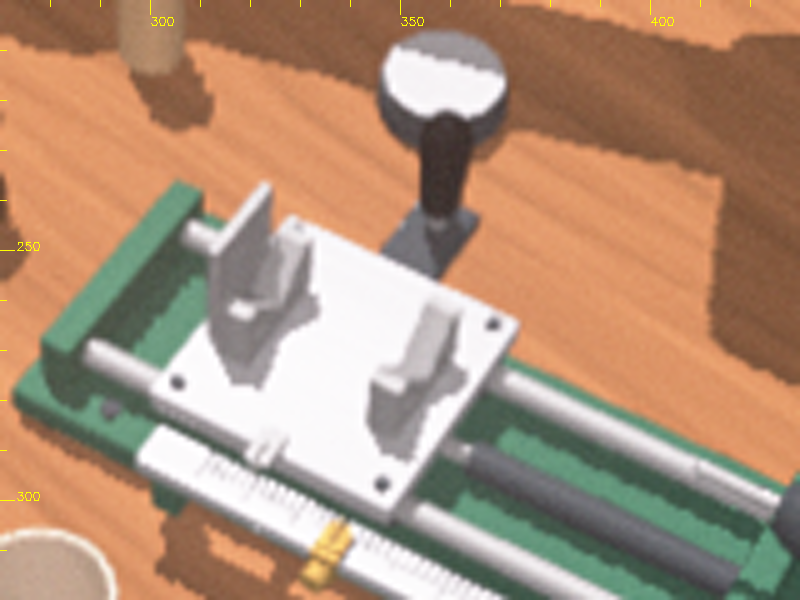

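View pics/s2.png

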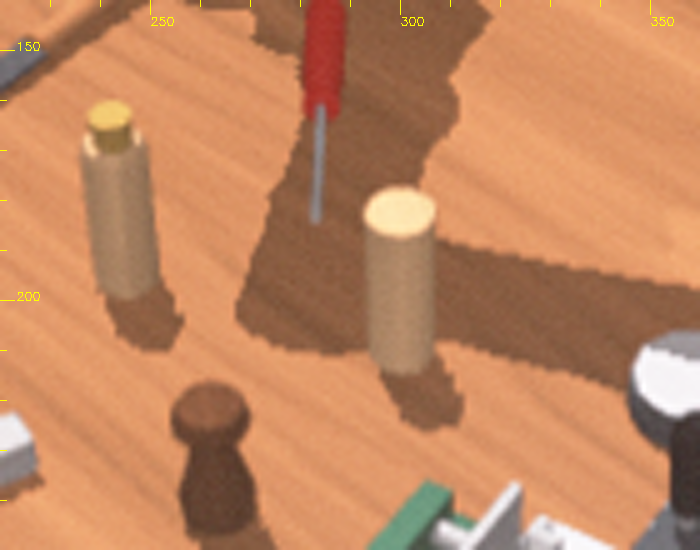

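```bash
cat > m.py <<'E'
from h import *
PT=imaging.camera_params('top');PS=imaging.camera_params('scene')
pts={'handle':((439.7,257.2),(242,163),.122),'dowel':((382.2,282.8),(299.8,182.3),.105),'grip':((297.4,271.4),(360,225),.137),
'A':((307,214.2),(305.4,276.6),.062),'B':((268.4,221.8),(346.4,296.8),.062),'C':((276.2,260.4),(368.6,264.8),.062),'D':((314.8,252.2),(330,245.6),.062),
'clip':((266.8,210.6),(339.4,304.4),.06),'pointer':((286.4,209.4),(322.4,292),.06)}
W={}
for k,(a,b,z) in pts.items():
    p,g=tri(PT,a,PS,b); W[k]=p; print(k,'tri',p.round(4),'gap',round(g,4),'top',at(PT,a,z)[:2].round(4),'scene',at(PS,b,z)[:2].round(4))
Q={k:(at(PT,pts[k][0],pts[k][2])+at(PS,pts[k][1],pts[k][2]))/2 for k in pts}
c=(Q['A']+Q['B']+Q['C']+Q['D'])/4
y=(Q['B']+Q['C']-Q['A']-Q['D'])[:2]; x=(Q['A']+Q['B']-Q['C']-Q['D'])[:2]
print('c',c,'ang y',np.degrees(np.arctan2(-y[0],y[1])),'ang x',np.degrees(np.arctan2(x[1],x[0])),np.linalg.norm(x)/2,np.linalg.norm(y)/2)
u=y/np.linalg.norm(y); xx=np.array([u[1],-u[0]])
for k in ['grip','clip','pointer','handle']:
    d=Q[k][:2]-c[:2]; print(k,'machine x,y',d@xx,d@u, W[k][2])
E
python3 m.py
```

```text
handle tri [ 0.5245 -0.3616  0.1184] gap 0.0015 top [ 0.5248 -0.3614] scene [ 0.5266 -0.3575]
dowel tri [ 0.4555 -0.209   0.0999] gap 0.0001 top [ 0.4555 -0.2085] scene [ 0.4595 -0.205 ]
grip tri [0.4843 0.0212 0.1282] gap 0.0013 top [0.4845 0.0203] scene [0.4906 0.0266]
A tri [ 0.6478 -0.0011  0.0589] gap 0.0009 top [ 0.6477 -0.0016] scene [0.6492 0.0009]
B tri [0.6255 0.1075 0.0611] gap 0.0011 top [0.6257 0.107 ] scene [0.6256 0.1083]
C tri [0.5171 0.084  0.0602] gap 0.0 top [0.517  0.0838] scene [0.5183 0.0848]
D tri [ 0.5396 -0.0232  0.063 ] gap 0.0026 top [ 0.5405 -0.0242] scene [ 0.5381 -0.0227]
clip tri [0.656  0.1122 0.0675] gap 0.0023 top [0.6577 0.1121] scene [0.6512 0.1099]
pointer tri [0.6583 0.059  0.0663] gap 0.007 top [0.6614 0.0568] scene [0.6527 0.0588]
c [0.58276623 0.04203565 0.062     ] ang y 11.622775624605618 ang x 12.064631584561957 0.11101592992363274 0.11015375209806232
grip machine x,y -0.09700081315230355 0.0009453804610534348 0.12823967376346496
clip machine x,y 0.08411949586216946 0.05310789755412227 0.06754972070745191
pointer machine x,y 0.07593706540400197 0.0004731685386068017 0.06627285827128615
handle machine x,y -0.13676876531791538 -0.3817854977599262 0.11843693880238298
```

Checks: triangulated heights agree with the given sizes (deck 61 mm against 62, handle 118 against 122). The screws form a 110 x 111 mm square, and the grip comes out 97 mm off-axis against 100. So cradle ≈ (0.583, 0.042), yaw ≈ 11.8°, and the clip is about 53 mm of travel away. The plan is to take the upright handle from the side with the tool tilted 25° below level, then pitch 90° to lay it down.

```bash
cat > plan.py <<'E'
from h import *
from scipy.spatial.transform import Rotation as R
def rel(p,M,s=None):
    s=s or r.sense(); A=np.array(s['ee_rot']); 
    A=R.from_matrix(A).as_matrix()
    t=A.T@(np.array(p)-s['tcp_pos'])/.04; w=R.from_matrix(A.T@M).as_rotvec(degrees=True)/5
    print('shift',t.round(3).tolist(),'turn',w.round(3).tolist(),'rows>=',max(np.linalg.norm(t)*40/41.7,np.linalg.norm(w)*5/7.16).round(1)); return t,w
def rot(yaw_d,down,):  # z: heading yaw_d, tilted 'down' deg below level; y horizontal = heading+90
    a,b=np.radians([yaw_d,down]); z=np.array([np.cos(a)*np.cos(b),np.sin(a)*np.cos(b),-np.sin(b)]); y=np.array([-np.sin(a),np.cos(a),0])
    return np.stack([np.cross(y,z),y,z],1)
E
python3 - <<'E'
from plan import *
M=rot(75,25); print(M.round(3))
rel([.47,-.50,.28],M)
E
```

```text
[[-0.109 -0.966  0.235]
 [-0.408  0.259  0.875]
 [-0.906  0.    -0.423]]
shift [-7.036, -0.031, -1.461] turn [-6.31, -11.894, -9.946] rows>= 11.7
```

>>> {"name": "move_arm", "arguments": {
  "motion": [-7.04,-0.03,-1.46,-6.31,-11.89,-9.95,-1,-7.04,-0.03,-1.46,-6.31,-11.89,-9.95,-1,-7.04,-0.03,-1.46,-6.31,-11.89,-9.95,-1,-7.04,-0.03,-1.46,-6.31,-11.89,-9.95,-1,-7.04,-0.03,-1.46,-6.31,-11.89,-9.95,-1,-7.04,-0.03,-1.46,-6.31,-11.89,-9.95,-1,-7.04,-0.03,-1.46,-6.31,-11.89,-9.95,-1,-7.04,-0.03,-1.46,-6.31,-11.89,-9.95,-1,-7.04,-0.03,-1.46,-6.31,-11.89,-9.95,-1,-7.04,-0.03,-1.46,-6.31,-11.89,-9.95,-1,-7.04,-0.03,-1.46,-6.31,-11.89,-9.95,-1,-7.04,-0.03,-1.46,-6.31,-11.89,-9.95,-1,-7.04,-0.03,-1.46,-6.31,-11.89,-9.95,-1,-7.04,-0.03,-1.46,-6.31,-11.89,-9.95,-1]
}}

```text
time_s: 1.27
tcp_pos: [0.4699, -0.5006, 0.2772]
ee_rot: [[-0.114, -0.965, 0.234], [-0.406, 0.26, 0.876], [-0.907, 0.004, -0.422]]
wrist_force: [-0.2, -0.3, 0.3]
gripper_width: 0.998
```

```bash
python3 - <<'E'
from plan import *
s=r.sense(); print(np.round(s['joints'],1),np.round(s['tcp_pos'],4))
im,P=cap('wrist','w1.png')
for p in [(.5248,-.3610,.122),(.525,-.361,0)]: print(proj(P,p))
print(np.array(P['world_from_camera']).round(3))
im,_=cap('scene','s3.png')
rel(np.array([.525,-.361,.062])-.12*rot(75,25)[:,2],rot(75,25))
E
```

```text
[ -57.3   50.2   53.1  -59.8 -129.2   17.5] [ 0.4699 -0.5006  0.2772]
[295.90828803 127.48254935]
[296.99192559  13.99941094]
[[-0.965  0.053  0.256  0.423]
 [ 0.261  0.184  0.948 -0.67 ]
 [ 0.003  0.982 -0.191  0.286]
 [ 0.     0.     0.     1.   ]]
shift [3.38, -0.424, 2.681] turn [-0.004, -0.035, -0.002] rows>= 4.2
```

View pics/w1.png

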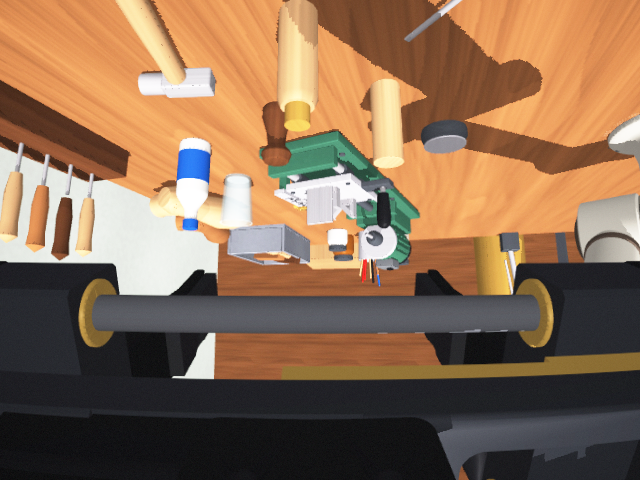

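View pics/s3.png

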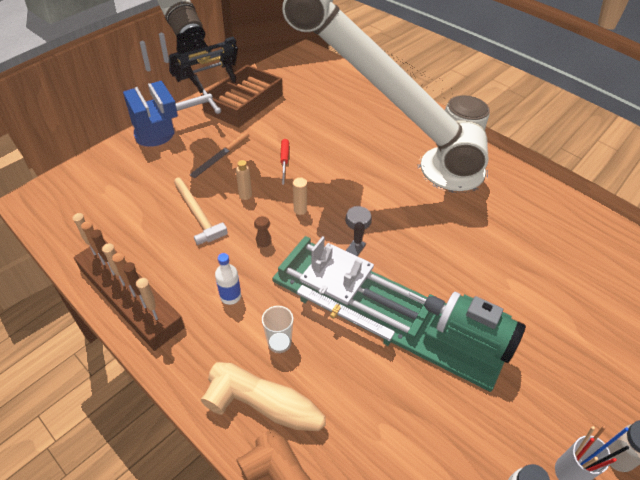

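The wrist view confirms the handle: its ferrule end is at (297,126), and I predicted (296,127). Nothing is touching, so I'm moving to pre-grasp.

>>> {"name": "move_arm", "arguments": {
  "motion": [3.35,-0.42,2.66,0,0,0,-1,3.35,-0.42,2.66,0,0,0,-1,3.35,-0.42,2.66,0,0,0,-1,3.35,-0.42,2.66,0,0,0,-1,3.35,-0.42,2.66,0,0,0,-1,3.35,-0.42,2.66,0,0,0,-1,3.35,-0.42,2.66,0,0,0,-1]
}}

```text
time_s: 1.95
tcp_pos: [0.497, -0.4672, 0.1172]
ee_rot: [[-0.108, -0.966, 0.235], [-0.415, 0.258, 0.872], [-0.903, -0.003, -0.429]]
wrist_force: [-0.7, 0.2, 1.3]
gripper_width: 1.0
```

```bash
python3 - <<'E'
from plan import *
s=r.sense(); print(np.round(s['joints'],1),np.round(s['tcp_pos'],4))
im,P=cap('wrist','w2.png')
print(proj(P,(.525,-.361,.122)),proj(P,(.525,-.361,0)))
im,_=cap('scene','s4.png'); crop('s4.png','s4c.png',130,40,200,150,4)
rel(np.array([.525,-.361,.064])+.019*rot(75,25)[:,2],rot(75,25))
E
```

```text
[ -53.3   55.8   41.   -51.8 -115.5   32.9] [ 0.497  -0.4672  0.1172]
[315.28016677 310.59416137] [315.98823802 150.59546522]
shift [0.032, 0.028, 3.562] turn [-0.037, -0.104, 0.061] rows>= 3.4
```

View pics/w2.png

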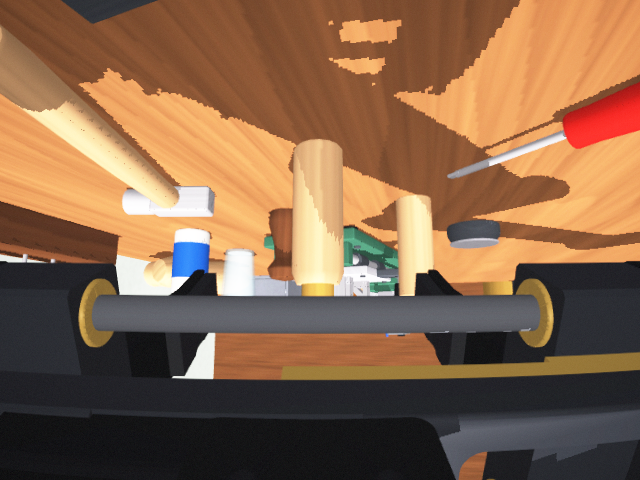

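View pics/s4c.png

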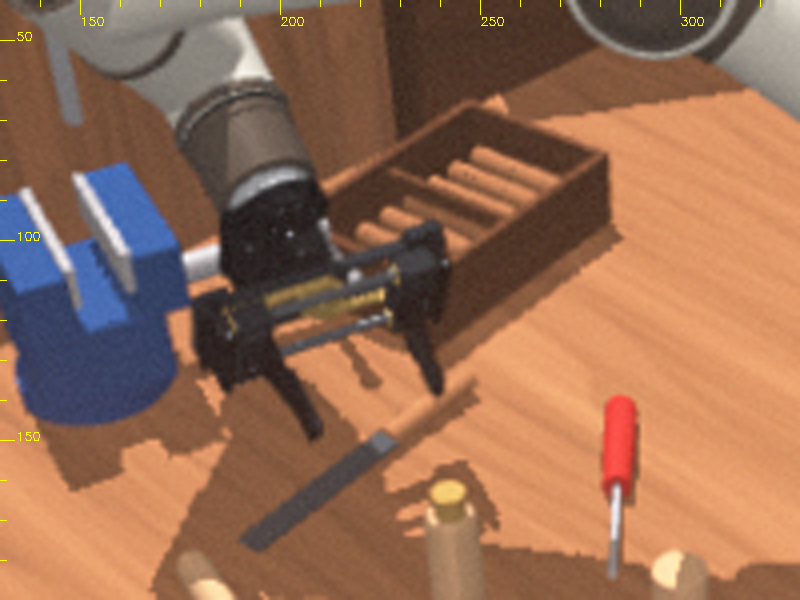

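The wrist view shows the handle centred at x≈318 between the open fingers, about 1.5 mm off in tool y. I'm advancing and closing.

>>> {"name": "move_arm", "arguments": {
  "motion": [0.01,0.06,0.9,0,0,0,-1,0.02,0.06,1.8,0,0,0,-1,0.03,0.06,2.6,0,0,0,-1,0.03,0.06,3.2,0,0,0,-1,0.03,0.06,3.56,0,0,0,-1,0.03,0.06,3.56,0,0,0,-1,0.03,0.06,3.56,0,0,0,-1]
}}

```text
time_s: 2.63
tcp_pos: [0.5286, -0.3453, 0.0578]
ee_rot: [[-0.104, -0.966, 0.237], [-0.42, 0.259, 0.87], [-0.901, -0.009, -0.433]]
wrist_force: [0.3, -1.4, 0.1]
gripper_width: 0.999
```

```bash
python3 - <<'E'
from plan import *
s=r.sense(); print(np.round(s['joints'],1),np.round(s['tcp_pos'],4),s['wrist_force'])
im,P=cap('wrist','w3.png')
print(proj(P,(.525,-.361,.122)),proj(P,(.525,-.361,0)))
im,_=cap('scene','s5.png'); crop('s5.png','s5c.png',150,60,200,150,4)
E
```

```text
[ -45.9   52.5   23.6  -52.2 -101.2   40.4] [ 0.5286 -0.3453  0.0578] [ 0.29001215 -1.39089439  0.07922408]
[310.63035194 461.68387386] [314.11724753 157.69754808]
```

View pics/w3.png

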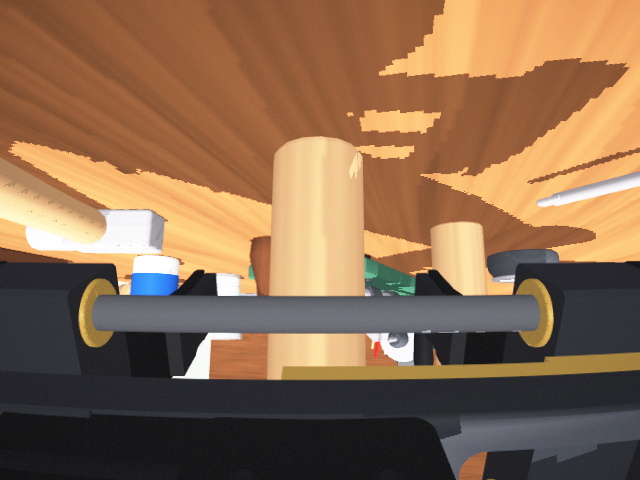

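View pics/s5c.png

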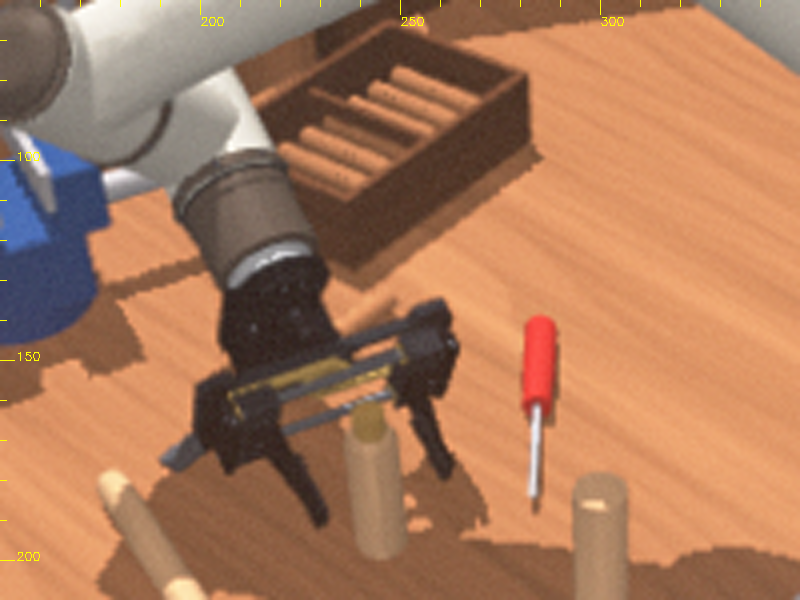

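```bash
python3 - <<'E'
from plan import *
P=imaging.camera_params('wrist')
d=np.array([.259,.966,0])
for e in (-.003,0,.003):
  b=np.array([.525,-.361,0])+e*d; print(e,proj(P,b-.019*d), proj(P,b+[-.0184,.0049,0]),proj(P,b-[-.0184,.0049,0]))
E
```

```text
-0.003 [313.7932705  136.47470669] [358.66199192 157.023874  ] [269.62121305 156.31403848]
0 [313.84711844 139.96557969] [357.95146431 159.79792855] [270.41470597 159.09508271]
0.003 [313.89899398 143.32835733] [357.26418279 162.48042267] [271.18228028 161.78453792]
```

The handle's base edge is at v≈137 with sides at 273 and 362. That puts the handle axis within about 2 mm of the grasp point. Closing now.

>>> {"name": "move_arm", "arguments": {
  "motion": [0,0,0,0,0,0,1,0,0,0,0,0,0,1,0,0,0,0,0,0,1,0,0,0,0,0,0,1,0,0,0,0,0,0,1,0,0,0,0,0,0,1,0,0,0,0,0,0,1,0,0,0,0,0,0,1]
}}

```text
time_s: 3.4
tcp_pos: [0.5284, -0.3462, 0.0574]
ee_rot: [[-0.105, -0.965, 0.238], [-0.42, 0.26, 0.869], [-0.901, -0.009, -0.433]]
wrist_force: [-0.2, 0.1, -0.5]
gripper_width: 0.48
```

```bash
python3 - <<'E'
from plan import *
s=r.sense(); print(np.round(s['tcp_pos'],4),s['wrist_force'],s['gripper_width']*87)
rel(np.array(s['tcp_pos'])+[0,0,.12],np.array(s['ee_rot']))
E
```

```text
[ 0.5284 -0.3462  0.0574] [-0.18400065  0.05645874 -0.46808134] 41.793229349805095
shift [-2.704, -0.028, -1.3] turn [-0.0, 0.0, -0.0] rows>= 2.9
```

Width reads 41.8 mm where 38 is expected. I'm giving it a few more rows before trusting it.

>>> {"name": "move_arm", "arguments": {
  "motion": [0,0,0,0,0,0,1,0,0,0,0,0,0,1,0,0,0,0,0,0,1]
}}

```text
time_s: 3.65
tcp_pos: [0.5283, -0.3462, 0.0574]
ee_rot: [[-0.105, -0.966, 0.238], [-0.42, 0.26, 0.869], [-0.901, -0.009, -0.433]]
wrist_force: [-0.5, 0.5, 0.2]
gripper_width: 0.428
```

```bash
python3 - <<'E'
from plan import *
s=r.sense(); print(np.round(s['tcp_pos'],4),s['wrist_force'],s['gripper_width']*87)
im,P=cap('wrist','w4.png')
E
```

```text
[ 0.5283 -0.3462  0.0574] [-0.51867981  0.45159584  0.24739542] 37.210986522507135
```

View pics/w4.png

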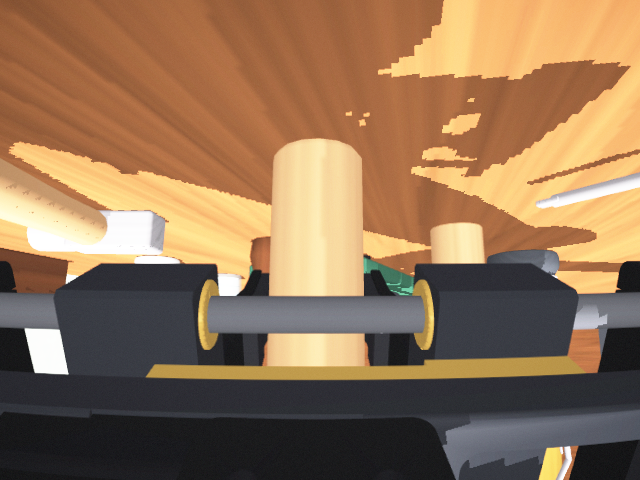

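>>> {"name": "move_arm", "arguments": {
  "motion": [0,0,0,0,0,0,1,0,0,0,0,0,0,1,0,0,0,0,0,0,1,-0.34,0,-0.16,0,0,0,1,-0.9,-0.01,-0.43,0,0,0,1,-1.6,-0.02,-0.77,0,0,0,1,-2.3,-0.02,-1.1,0,0,0,1,-2.7,-0.03,-1.3,0,0,0,1,-2.7,-0.03,-1.3,0,0,0,1,-2.7,-0.03,-1.3,0,0,0,1]
}}

```text
time_s: 4.53
tcp_pos: [0.5287, -0.3466, 0.1794]
ee_rot: [[-0.102, -0.965, 0.24], [-0.423, 0.26, 0.868], [-0.9, -0.013, -0.435]]
wrist_force: [0.1, 0.5, -1.8]
gripper_width: 0.425
```

```bash
python3 - <<'E'
from plan import *
s=r.sense(); print(np.round(s['tcp_pos'],4),s['wrist_force'],s['gripper_width']*87,np.round(s['joints'],1))
im,P=cap('wrist','w5.png')
cap('scene','s6.png'); crop('s6.png','s6c.png',150,40,200,150,4)
E
```

```text
[ 0.5287 -0.3466  0.1794] [ 0.07029623  0.52298572 -1.83865107] 36.93637267737211 [ -46.4   44.4   26.7  -54.3 -108.    31.6]
```

View pics/w5.png

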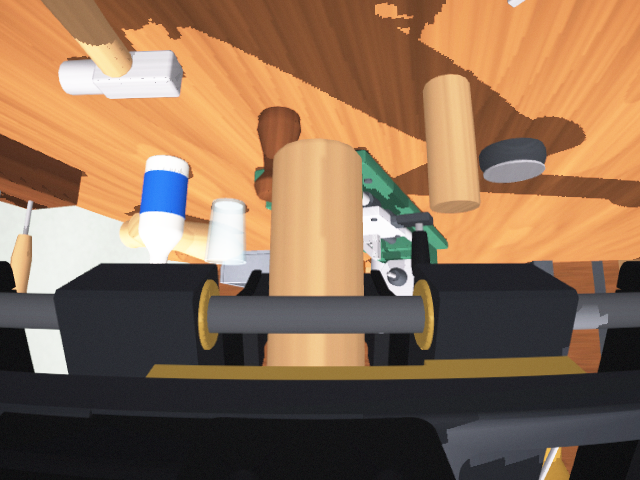

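View pics/s6c.png

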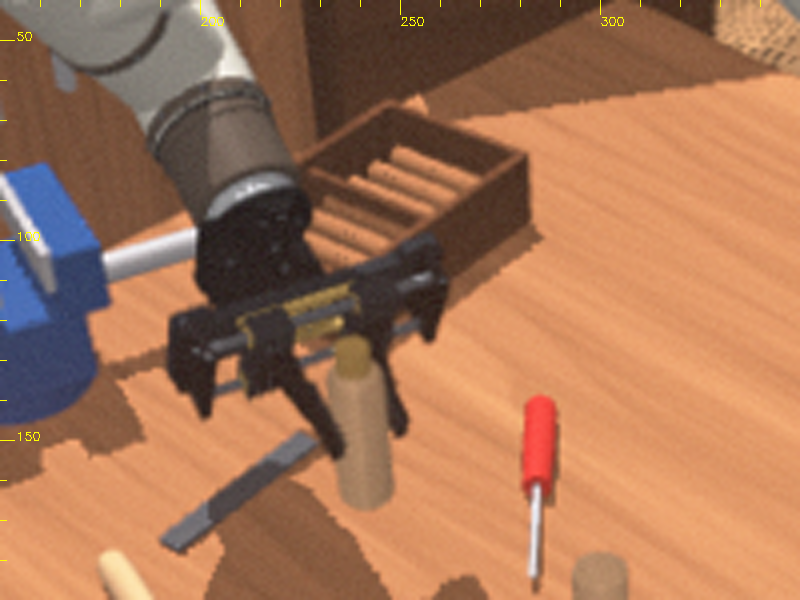

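The handle is held and lifted, and the butt edge in the wrist view hasn't moved. Next I turn it to the lying orientation at a safe height, part-way along.

```bash
cat >> plan.py <<'E'
C=np.array([.583,.042,0]); YAW=11.8
ym=np.array([-np.sin(np.radians(YAW)),np.cos(np.radians(YAW)),0]); xm=np.array([ym[1],-ym[0],0]); up=np.array([0,0,1.])
A0=R.from_matrix([[-.105,-.966,.238],[-.42,.26,.869],[-.901,-.009,-.433]]).as_matrix(); T0=np.array([.5283,-.3462,.0574])
b0=np.array([.5246,-.3626,0]); b0=b0+A0[:,1]*((T0-b0)@A0[:,1]-0*.1); b0[2]=0
b_t=A0.T@(b0-T0)          # butt in tool frame
ax_t=A0.T@up
def place(butt,yaw=YAW):   # tool pose so that the butt is at world 'butt', axis along machine y
    y=np.array([-np.sin(np.radians(yaw)),np.cos(np.radians(yaw)),0]); x=np.array([y[1],-y[0],0])
    d=A0[:,2].copy(); d[2]=0; d/=np.linalg.norm(d); lat=np.cross(d,up) # right of heading
    Rh=np.stack([x,y,-up],1)@np.stack([lat,up,d],1).T
    assert abs(np.linalg.det(Rh)-1)<1e-6
    M=Rh@A0; return np.array(butt)-M@b_t, M
def mach(y,z,x=0): return C+x*xm+y*ym+up*z
E
python3 - <<'E'
from plan import *
print(b_t,ax_t)
p,M=place(mach(-.045,.24)); print(p,M.round(3))
rel([.53,-.2,.30],M)
E
```

```text
[ 5.90145236e-02 -1.43447107e-08  9.71991251e-03] [-0.90131208 -0.0088589  -0.43307973]
[0.57989647 0.05401934 0.22320434] [[ 0.194 -0.977  0.089]
 [-0.88  -0.213 -0.424]
 [ 0.433  0.004 -0.901]]
shift [-4.318, 0.88, 1.848] turn [-2.149, 17.627, -5.687] rows>= 13.0
```

>>> {"name": "move_arm", "arguments": {
  "motion": [-4.32,0.88,1.85,-2.15,17.63,-5.69,1,-4.32,0.88,1.85,-2.15,17.63,-5.69,1,-4.32,0.88,1.85,-2.15,17.63,-5.69,1,-4.32,0.88,1.85,-2.15,17.63,-5.69,1,-4.32,0.88,1.85,-2.15,17.63,-5.69,1,-4.32,0.88,1.85,-2.15,17.63,-5.69,1,-4.32,0.88,1.85,-2.15,17.63,-5.69,1,-4.32,0.88,1.85,-2.15,17.63,-5.69,1,-4.32,0.88,1.85,-2.15,17.63,-5.69,1,-4.32,0.88,1.85,-2.15,17.63,-5.69,1,-4.32,0.88,1.85,-2.15,17.63,-5.69,1,-4.32,0.88,1.85,-2.15,17.63,-5.69,1,-4.32,0.88,1.85,-2.15,17.63,-5.69,1,-4.32,0.88,1.85,-2.15,17.63,-5.69,1,-4.32,0.88,1.85,-2.15,17.63,-5.69,1,-4.32,0.88,1.85,-2.15,17.63,-5.69,1]
}}

```text
time_s: 5.97
tcp_pos: [0.5302, -0.1997, 0.2994]
ee_rot: [[0.194, -0.977, 0.087], [-0.881, -0.213, -0.422], [0.431, 0.005, -0.902]]
wrist_force: [0.8, 0.3, 0.5]
gripper_width: 0.428
```

```bash
python3 - <<'E'
from plan import *
s=r.sense(); print(np.round(s['tcp_pos'],4),np.round(s['wrist_force'],1),s['gripper_width']*87,np.round(s['joints'],1))
p,M=place(mach(-.045,.22)); rel(p,M)
im,P=cap('wrist','w6.png')
cap('scene','s7.png')
E
```

```text
[ 0.5302 -0.1997  0.2994] [0.8 0.3 0.5] 37.2047673169734 [  8.    8.6 -21.4  29.3 -61.6 -10.2]
shift [-6.385, -2.574, -0.402] turn [0.01, 0.022, -0.002] rows>= 6.6
```

View pics/w6.png

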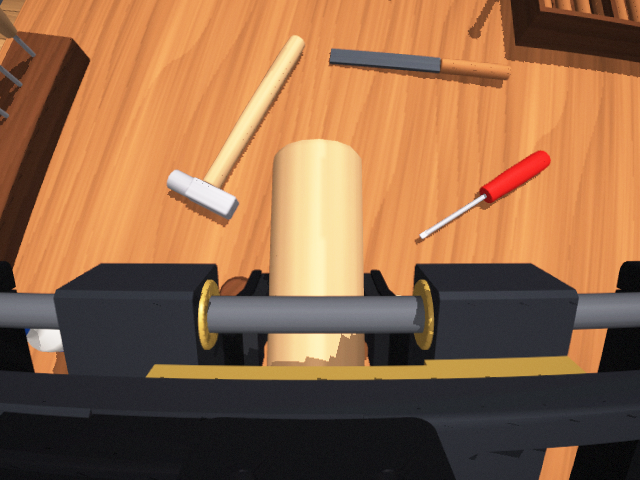

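View pics/s7.png

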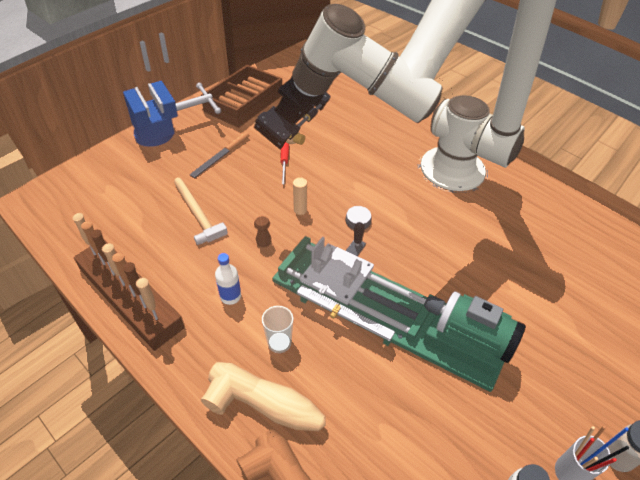

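The handle sits unchanged in the grip. Moving to above the cradle, with the butt 7 mm clear of the stop line and the axis at 220 mm.

>>> {"name": "move_arm", "arguments": {
  "motion": [-6.38,-2.57,-0.4,0.01,0.02,0,1,-6.38,-2.57,-0.4,0.01,0.02,0,1,-6.38,-2.57,-0.4,0.01,0.02,0,1,-6.38,-2.57,-0.4,0.01,0.02,0,1,-6.38,-2.57,-0.4,0.01,0.02,0,1,-6.38,-2.57,-0.4,0.01,0.02,0,1,-6.38,-2.57,-0.4,0.01,0.02,0,1,-6.38,-2.57,-0.4,0.01,0.02,0,1,-6.38,-2.57,-0.4,0.01,0.02,0,1,-6.38,-2.57,-0.4,0.01,0.02,0,1]
}}

```text
time_s: 6.9
tcp_pos: [0.5814, 0.0524, 0.2048]
ee_rot: [[0.19, -0.978, 0.09], [-0.881, -0.21, -0.423], [0.433, 0.001, -0.901]]
wrist_force: [-0.2, -0.9, -1.1]
gripper_width: 0.426
```

```bash
python3 - <<'E'
from plan import *
s=r.sense(); print(np.round(s['tcp_pos'],4),np.round(s['wrist_force'],1),s['gripper_width']*87,np.round(s['joints'],1))
im,P=cap('wrist','w7.png')
for n,p in dict(butt=mach(-.045,.22),stopface=mach(-.052,.104),stopL=mach(-.052,.128,.025),stopR=mach(-.052,.128,-.025)).items(): print(n,proj(P,p).round(1))
cap('scene','s8.png'); crop('s8.png','s8c.png',270,170,160,120,5)
p,M=place(mach(-.046,.13)); rel(p,M)
E
```

```text
[0.5814 0.0524 0.2048] [-0.2 -0.9 -1.1] 37.05454759041217 [ 32.3  19.9 -19.3  27.1 -63.  -35.3]
butt [315.1 162.4]
stopface [315.3 216.2]
stopL [277.5 206.7]
stopR [353.2 207. ]
shift [-1.029, 0.018, 2.059] turn [-0.023, 0.002, -0.058] rows>= 2.2
```

View pics/w7.png

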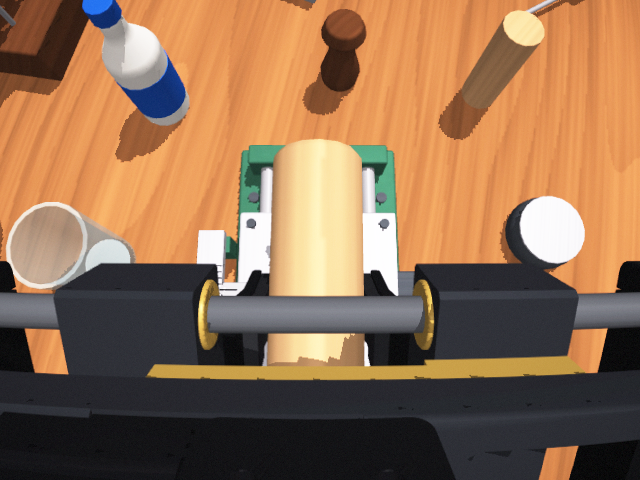

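View pics/s8c.png

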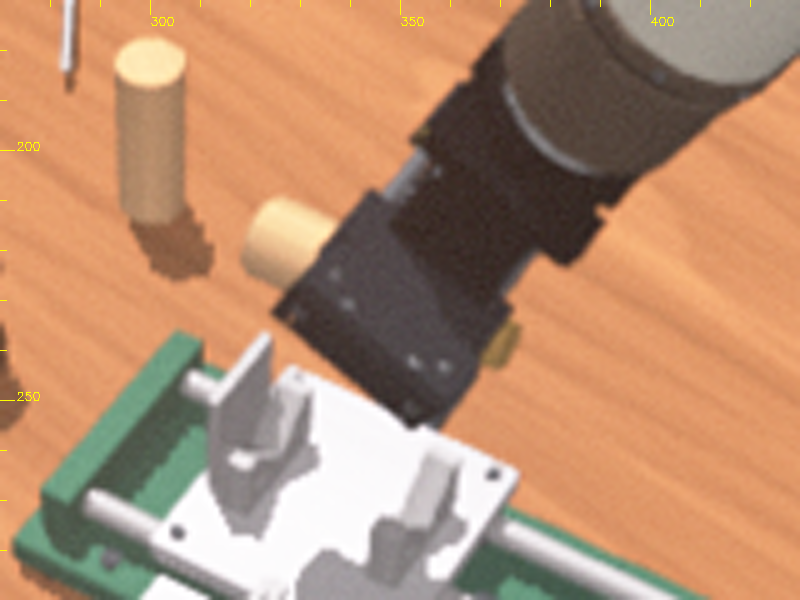

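```bash
python3 - <<'E'
from plan import *
s=r.sense(); P=imaging.camera_params('wrist'); A=R.from_matrix(s['ee_rot']).as_matrix(); t=np.array(s['tcp_pos'])
print('screws',proj(P,mach(-.055,.062,.055)),proj(P,mach(-.055,.062,-.055)))
b=t+A@b_t; ax=A@ax_t; print('butt',b,'ax',ax, 'mach', (b-C)@xm,(b-C)@ym)
l=np.cross(ax,[0,0,1]); u=np.cross(l,ax)
for a in range(0,360,45): 
    q=b+.019*(np.cos(np.radians(a))*l+np.sin(np.radians(a))*u); print(a,proj(P,q).round(1))
E
python3 -c "
from h import *
crop('w7.png','w7c.png',230,120,180,140,4)"
```

```text
screws [248.52535326 226.26773945] [381.38552043 226.79215574]
butt [ 0.59317623 -0.00434618  0.22202955] ax [-2.00832552e-01  9.79625559e-01  2.24357898e-04] mach 0.0004835728453993398 -0.047447761633733314
0 [268.5 156.5]
45 [278.7 142.8]
90 [312.6 136.6]
135 [346.8 143.3]
180 [357.5 157.1]
225 [342.4 168.8]
270 [313.2 172.9]
315 [284.  168.4]
```

View pics/w7c.png

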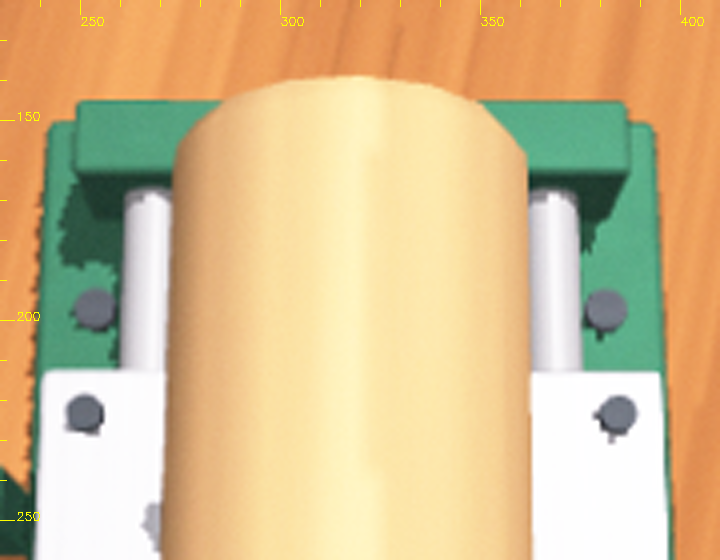

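Handle and machine are laterally aligned in the wrist view (both centred at x≈318). The screws read 3 px lower than predicted, so the butt-to-stop gap may be 2–3 mm larger than modelled. I'll aim nearer the stop and go partly down.

```bash
python3 - <<'E'
from plan import *
p,M=place(mach(-.0495,.132)); rel(p,M)
E
```

```text
shift [-0.928, 0.019, 2.051] turn [-0.023, 0.002, -0.058] rows>= 2.2
```

>>> {"name": "move_arm", "arguments": {
  "motion": [-0.25,0,0.5,0,0,0,1,-0.5,0.01,1.0,0,0,0,1,-0.75,0.02,1.6,0,0,0,1,-0.93,0.02,2.05,0,0,0,1,-0.93,0.02,2.05,0,0,0,1,-0.93,0.02,2.05,0,0,0,1]
}}

```text
time_s: 7.5
tcp_pos: [0.5806, 0.0484, 0.1155]
ee_rot: [[0.188, -0.978, 0.089], [-0.881, -0.208, -0.424], [0.433, 0.001, -0.901]]
wrist_force: [0.3, 0.5, -0.5]
gripper_width: 0.424
```

```bash
cat >> plan.py <<'E'
def hand(s=None):
    s=s or r.sense(); A=R.from_matrix(s['ee_rot']).as_matrix(); t=np.array(s['tcp_pos']); b=t+A@b_t; ax=A@ax_t
    print('butt mach x,y,z',((b-C)@xm).round(4),((b-C)@ym).round(4),b[2].round(4),'axis in mach',(ax@xm).round(3),(ax@ym).round(3),ax[2].round(3),'F',np.round(s['wrist_force'],1),'Fy_m',round(float(np.array(s['wrist_force'])@ym),1),'w',round(s['gripper_width']*87,1),'t',s['time_s'])
E
python3 - <<'E'
from plan import *
hand()
im,P=cap('wrist','w8.png'); crop('w8.png','w8c.png',210,110,220,180,3)
cap('scene','s9.png'); crop('s9.png','s9c.png',270,170,160,120,5)
E
```

```text
butt mach x,y,z -0.0008 -0.0506 0.1323 axis in mach 0.005 1.0 -0.0 F [ 0.3  0.5 -0.5] Fy_m 0.4 w 36.9 t 7.5
```

View pics/w8c.png

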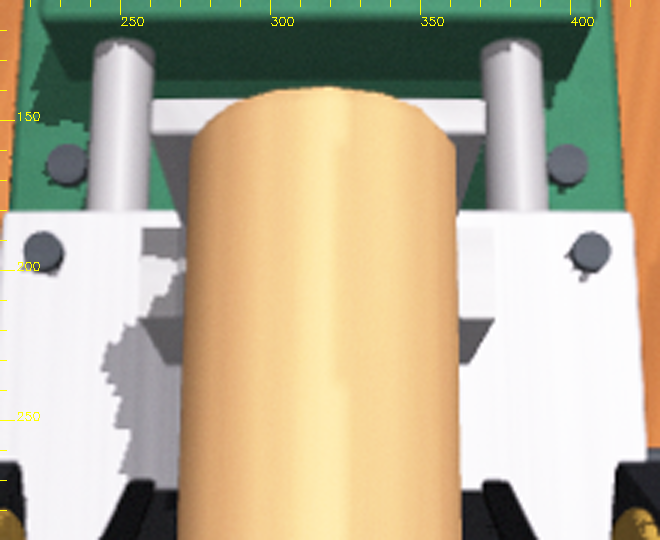

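View pics/s9c.png

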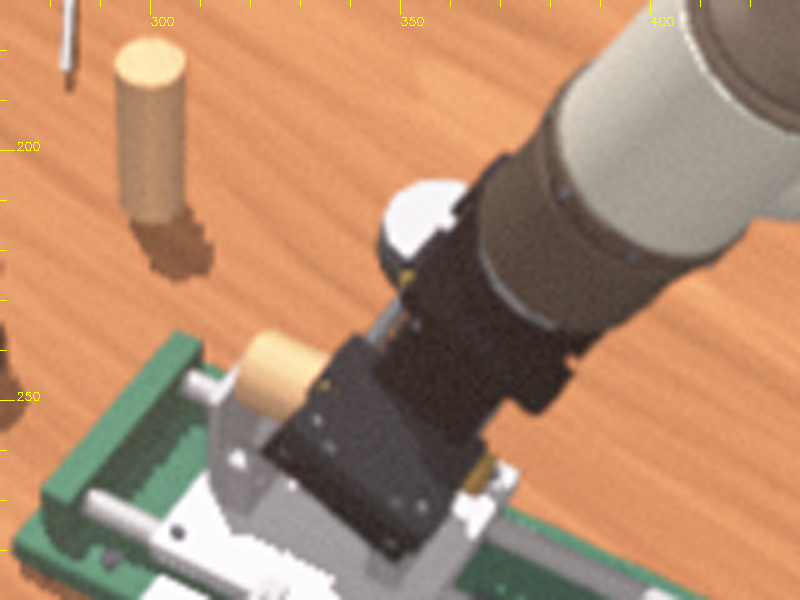

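```bash
python3 - <<'E'
from plan import *
P=imaging.camera_params('wrist'); s=r.sense()
for y in (-.052,-.055,-.058): print(y,proj(P,mach(y,.128,.025)),proj(P,mach(y,.128,-.025)))
print('screw',proj(P,mach(-.055,.062,.055)),proj(P,mach(-.058,.062,.055)))
A=R.from_matrix(s['ee_rot']).as_matrix(); t=np.array(s['tcp_pos']);b=t+A@b_t
for e in (0,.002,.004): print('butt top',proj(P,b+[0,0,.019]+e*ym), 'bottom', proj(P,b-[0,0,.019]+e*ym))
E
```

```text
-0.052 [258.45566212 157.20292451] [371.2530888  157.41405783]
-0.055 [258.71358145 150.93645028] [371.05081863 151.13821528]
-0.058 [258.97201217 144.72514209] [370.84764718 144.91770868]
screw [225.3072552  196.23884222] [225.57358247 191.55171496]
butt top [312.50355044 136.77935703] bottom [313.41573689 172.97249134]
butt top [312.47381979 141.6138749 ] bottom [313.39464158 176.95873232]
butt top [312.44398254 146.4828116 ] bottom [313.37348311 180.96575845]
```

The gap to the stop measures about 3.6 mm (stop edge v≈154, butt top v≈139). Lowering to 3 mm above the seat now.

```bash
cat >> plan.py <<'E'
def dlt(x=0,y=0,z=0,M=None):
    s=r.sense(); rel(np.array(s['tcp_pos'])+x*xm+y*ym+z*up,np.array(s['ee_rot']) if M is None else M,s)
E
python3 - <<'E'
from plan import *
M=place(mach(0,0))[1]
dlt(.0008,0,-.0253,M); dlt(.0008,0,-.0253)
E
```

```text
shift [-0.273, -0.018, 0.57] turn [-0.055, 0.01, -0.08] rows>= 0.6
shift [-0.273, -0.018, 0.57] turn [-0.0, 0.0, -0.0] rows>= 0.6
```

>>> {"name": "move_arm", "arguments": {
  "motion": [-0.07,0,0.14,0,0,-0.04,1,-0.14,-0.01,0.28,-0.03,0,-0.08,1,-0.2,-0.02,0.43,-0.05,0,-0.08,1,-0.27,-0.02,0.57,-0.05,0,-0.08,1,-0.27,-0.02,0.57,-0.05,0,-0.08,1,-0.27,-0.02,0.57,-0.05,0,-0.08,1]
}}

```text
time_s: 8.1
tcp_pos: [0.5824, 0.0496, 0.0912]
ee_rot: [[0.195, -0.977, 0.088], [-0.88, -0.213, -0.424], [0.433, 0.005, -0.901]]
wrist_force: [0.1, -0.6, -1.4]
gripper_width: 0.425
```

```bash
python3 - <<'E'
from plan import *
hand()
im,P=cap('wrist','w9.png'); crop('w9.png','w9c.png',210,90,220,180,3)
dlt(0,-.001,0);dlt(0,-.004,0); dlt(0,0,-.001)
E
```

```text
butt mach x,y,z 0.0016 -0.0499 0.108 axis in mach -0.0 1.0 0.0 F [ 0.1 -0.6 -1.4] Fy_m -0.6 w 37.0 t 8.1
shift [0.023, 0.0, 0.011] turn [0.0, -0.0, -0.0] rows>= 0.0
shift [0.09, 0.001, 0.043] turn [0.0, -0.0, -0.0] rows>= 0.1
shift [-0.011, -0.0, 0.023] turn [0.0, -0.0, -0.0] rows>= 0.0
```

View pics/w9c.png

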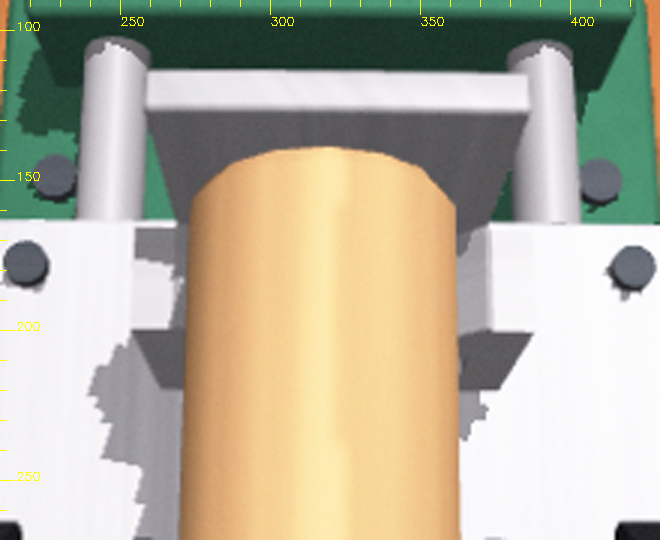

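In the wrist view the handle sits about 2 mm to the +x side (butt centre u≈318 against stop centre 322). The model gives +1.6 mm, so they agree. Correcting that and approaching the stop.

```bash
python3 - <<'E'
from plan import *
dlt(-.0016,0,0);dlt(-.0016,-.003,0);dlt(-.0016,-.003,-.0025)
E
```

```text
shift [-0.0, 0.04, 0.0] turn [0.0, -0.0, -0.0] rows>= 0.0
shift [0.067, 0.041, 0.032] turn [0.0, -0.0, -0.0] rows>= 0.1
shift [0.04, 0.04, 0.089] turn [0.0, -0.0, -0.0] rows>= 0.1
```

>>> {"name": "move_arm", "arguments": {
  "motion": [0,0.04,0,0,0,0,1,0.03,0.04,0.02,0,0,0,1,0.07,0.04,0.03,0,0,0,1,0.05,0.04,0.06,0,0,0,1,0.05,0.04,0.06,0,0,0,1]
}}

```text
time_s: 8.57
tcp_pos: [0.5817, 0.0465, 0.0903]
ee_rot: [[0.194, -0.977, 0.088], [-0.88, -0.213, -0.423], [0.433, 0.005, -0.902]]
wrist_force: [0.1, -0.0, -0.7]
gripper_width: 0.429
```

```bash
python3 - <<'E'
from plan import *
hand()
im,P=cap('wrist','w10.png'); crop('w10.png','w10c.png',210,90,220,180,3)
dlt(0,-.002,0); dlt(0,0,-.002)
E
```

```text
butt mach x,y,z 0.0003 -0.0528 0.107 axis in mach -0.0 1.0 0.001 F [ 0.1 -0.  -0.7] Fy_m -0.0 w 37.3 t 8.5667
shift [0.045, 0.0, 0.022] turn [-0.0, -0.0, 0.0] rows>= 0.0
shift [-0.022, -0.0, 0.045] turn [-0.0, -0.0, 0.0] rows>= 0.0
```

View pics/w10c.png

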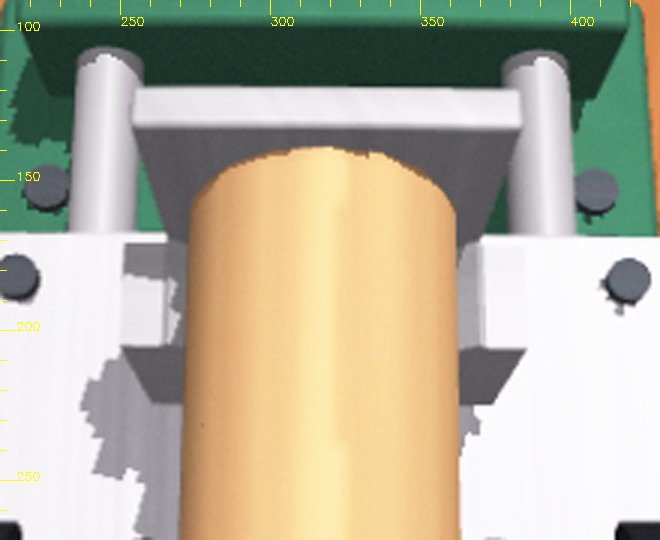

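Now centred to within about 1 mm (V-block centre u≈318, handle 317.5). Lowering in fine steps into the V.

>>> {"name": "move_arm", "arguments": {
  "motion": [-0.01,0,0.02,0,0,0,1,-0.02,0,0.04,0,0,0,1,-0.03,0,0.06,0,0,0,1,-0.03,0,0.06,0,0,0,1,-0.03,0,0.06,0,0,0,1]
}}

```text
time_s: 9.03
tcp_pos: [0.5817, 0.0465, 0.0878]
ee_rot: [[0.194, -0.977, 0.088], [-0.88, -0.213, -0.424], [0.433, 0.005, -0.901]]
wrist_force: [-0.4, -0.2, 0.7]
gripper_width: 0.425
```

```bash
python3 - <<'E'
from plan import *
hand()
dlt(0,-.002,0); dlt(0,0,-.001)
E
```

```text
butt mach x,y,z 0.0002 -0.0527 0.1045 axis in mach -0.0 1.0 0.0 F [-0.4 -0.2  0.7] Fy_m -0.2 w 36.9 t 9.0333
shift [0.045, 0.0, 0.022] turn [0.0, 0.0, -0.0] rows>= 0.0
shift [-0.011, -0.0, 0.023] turn [0.0, 0.0, -0.0] rows>= 0.0
```

>>> {"name": "move_arm", "arguments": {
  "motion": [0.02,0,0.01,0,0,0,1,0.04,0,0.02,0,0,0,1,0.06,0,0.03,0,0,0,1,0.06,0,0.03,0,0,0,1]
}}

```text
time_s: 9.37
tcp_pos: [0.582, 0.0457, 0.0877]
ee_rot: [[0.195, -0.977, 0.09], [-0.881, -0.215, -0.421], [0.431, 0.003, -0.903]]
wrist_force: [-8.1, 7.7, 3.2]
gripper_width: 0.426
```

```bash
python3 - <<'E'
from plan import *
hand()
dlt(0,-.001,0); dlt(0,0,-.001)
im,P=cap('wrist','w11.png'); crop('w11.png','w11c.png',210,90,220,180,3)
E
```

```text
butt mach x,y,z 0.0004 -0.0537 0.1043 axis in mach -0.001 1.0 0.003 F [-8.1  7.7  3.2] Fy_m 9.2 w 37.1 t 9.3667
shift [0.023, 0.0, 0.011] turn [0.0, -0.0, -0.0] rows>= 0.0
shift [-0.011, -0.0, 0.023] turn [0.0, -0.0, -0.0] rows>= 0.0
```

View pics/w11c.png

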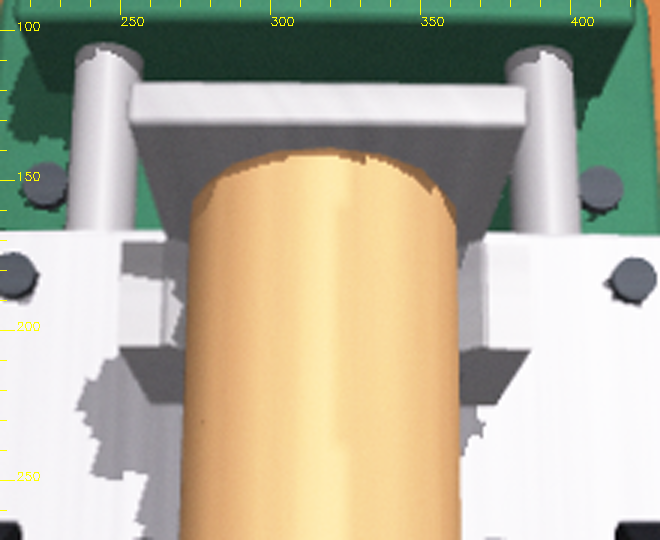

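The butt contacts the stop (9 N along +y). A 6 N side force shows the V pushing it towards -x, so I'm easing to -x, backing off most of the push and lowering the last fraction.

```bash
python3 - <<'E'
from plan import *
dlt(-.0006,.0,-.001)
dlt(-.0006,.0003,-.001, place(mach(0,0))[1])
E
```

```text
shift [-0.011, 0.015, 0.023] turn [-0.0, 0.0, 0.0] rows>= 0.0
shift [-0.018, 0.015, 0.019] turn [-0.018, 0.03, 0.011] rows>= 0.0
```

>>> {"name": "move_arm", "arguments": {
  "motion": [-0.01,0.02,0.02,0,0.02,0,1,-0.01,0.02,0.03,0,0.02,0,1,-0.01,0.02,0.03,0,0.02,0,1]
}}

```text
time_s: 9.67
tcp_pos: [0.5814, 0.0459, 0.0871]
ee_rot: [[0.195, -0.977, 0.091], [-0.88, -0.215, -0.422], [0.432, 0.002, -0.902]]
wrist_force: [-5.3, 5.1, 5.7]
gripper_width: 0.426
```

```bash
python3 - <<'E'
from plan import *
hand()
E
```

```text
butt mach x,y,z -0.0001 -0.0533 0.1038 axis in mach -0.002 1.0 0.001 F [-5.3  5.1  5.7] Fy_m 6.1 w 37.1 t 9.6667
```

Seated: 5.7 N up and 6 N against the stop, axis at 104 mm. Opening the fingers.

>>> {"name": "move_arm", "arguments": {
  "motion": [0,0,0,0,0,0,0.1,0,0,0,0,0,0,0,0,0,0,0,0,0,-0.2,0,0,0,0,0,0,-0.5,0,0,0,0,0,0,-0.5,0,0,0,0,0,0,-0.5]
}}

```text
time_s: 10.17
tcp_pos: [0.5814, 0.0457, 0.0869]
ee_rot: [[0.195, -0.977, 0.091], [-0.88, -0.215, -0.423], [0.432, 0.002, -0.902]]
wrist_force: [-0.1, -1.0, 0.5]
gripper_width: 0.699
```

```bash
python3 - <<'E'
from plan import *
hand()
im,P=cap('wrist','w12.png')
s=r.sense()
rel(np.array(s['tcp_pos'])+[0,0,.12],np.array(s['ee_rot']))
E
```

```text
butt mach x,y,z -0.0001 -0.0535 0.1037 axis in mach -0.002 1.0 0.001 F [-0.1 -1.   0.5] Fy_m -1.0 w 60.8 t 10.1667
shift [1.297, 0.007, -2.705] turn [0.0, 0.0, -0.0] rows>= 2.9
```

View pics/w12.png

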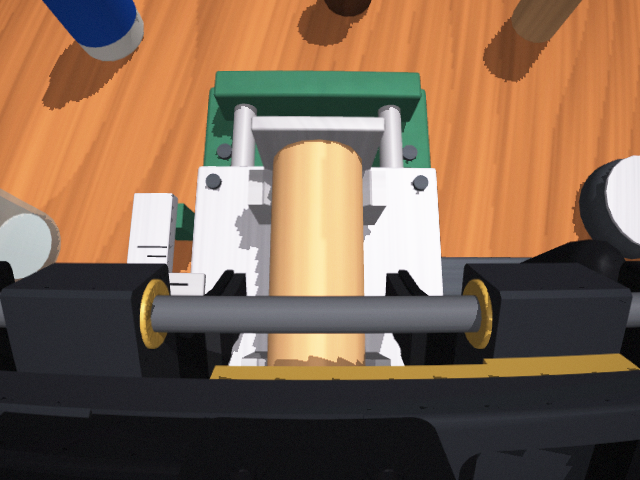

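Released with zero force, and the handle lies in both Vs. Retreating straight up.

>>> {"name": "move_arm", "arguments": {
  "motion": [0.22,0,-0.45,0,0,0,-0.5,0.65,0,-1.35,0,0,0,-0.5,1.08,0.01,-2.25,0,0,0,-0.5,1.3,0.01,-2.7,0,0,0,-0.5,1.3,0.01,-2.7,0,0,0,-0.5,1.3,0.01,-2.7,0,0,0,-0.5]
}}

```text
time_s: 10.72
tcp_pos: [0.5817, 0.0458, 0.208]
ee_rot: [[0.194, -0.977, 0.093], [-0.881, -0.215, -0.421], [0.431, -0.001, -0.902]]
wrist_force: [-0.2, -1.1, -1.2]
gripper_width: 0.746
```

```bash
python3 - <<'E'
from plan import *
s=r.sense(); print(np.round(s['tcp_pos'],4),np.round(s['joints'],1))
im,P=cap('wrist','w13.png')
cap('scene','s10.png'); crop('s10.png','s10c.png',270,200,160,120,5)
# next: above grip, tool down, tool y along machine y (yaw 101.8)
M=rot(YAW,90) # placeholder
for sg in (1,-1):
    y=sg*ym; z=-up; M=np.stack([np.cross(y,z),y,z],1)
    rel(C-.1*xm+[0,0,.25],M)
E
```

```text
[0.5817 0.0458 0.208 ] [ 31.7  19.5 -19.5  27.2 -62.8 -34.5]
shift [0.53, 2.461, -0.962] turn [-4.006, -4.044, 17.801] rows>= 13.1
shift [0.53, 2.461, -0.962] turn [4.031, -3.993, -17.543] rows>= 12.9
```

View pics/w13.png

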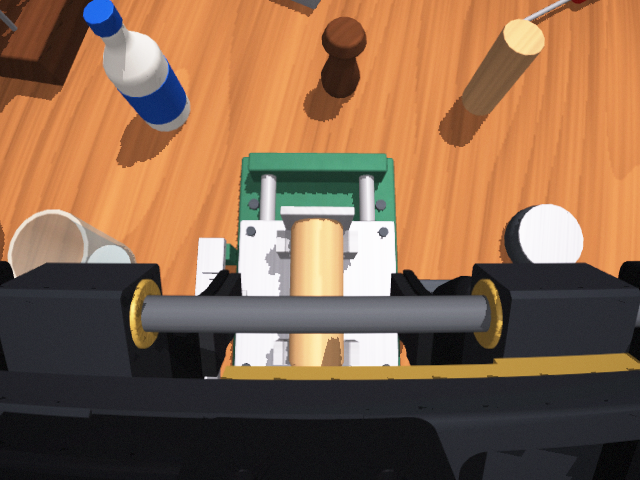

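View pics/s10c.png

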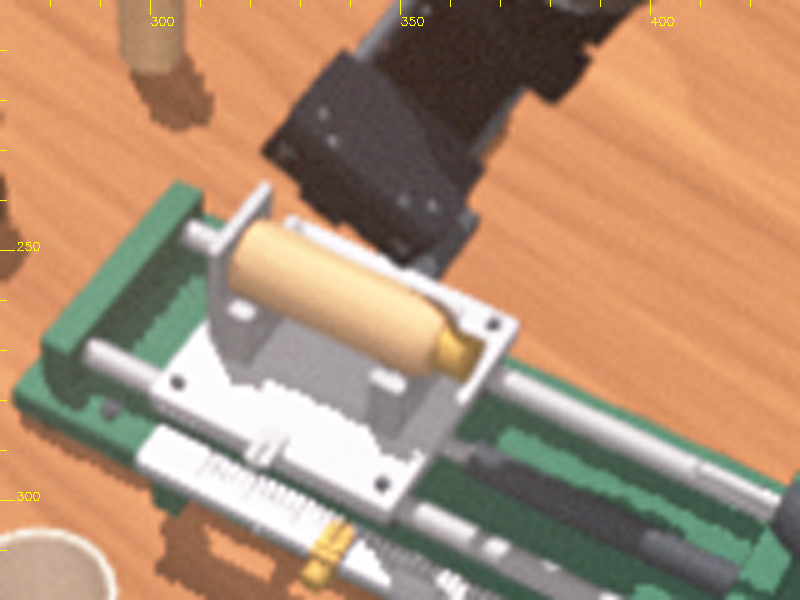

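The handle lies in both V-blocks with its butt against the stop plate. Before gripping, I'll put the wrist camera over the scale to measure the pointer-to-clip distance closely.

```bash
python3 - <<'E'
from plan import *
s=r.sense(); P=imaging.camera_params('wrist'); A=R.from_matrix(s['ee_rot']).as_matrix(); t=np.array(s['tcp_pos']); W=np.array(P['world_from_camera'])
Rc=A.T@W[:3,:3]; tc=A.T@(W[:3,3]-t); print(tc.round(4)); np.savez('cam.npz',Rc=Rc,tc=tc)
x=-ym;z=-up;M=np.stack([x,np.cross(z,x),z],1)
print(np.array(P['intrinsics'])[0])
for y in (.07,.09,.11,.13):
  p=C+.088*xm+y*ym+[0,0,.16]
  W2=np.eye(4);W2[:3,:3]=M@Rc;W2[:3,3]=p+M@tc;Q=dict(P,world_from_camera=W2)
  print(y,p,proj(Q,mach(.053,.06,.084)),proj(Q,mach(0,.06,.084))); rel(p,M)
E
```

```text
[ 0.0657  0.0011 -0.1615]
[394.82343201   0.         315.61226642]
0.07 [0.65482561 0.12851637 0.16      ] [320.02135449 214.84759326] [320.11766954 133.98941175]
shift [-1.967, -2.267, 0.312] turn [0.024, -5.124, 0.13] rows>= 3.6
0.09 [0.65073569 0.14809372 0.16      ] [320.06062509 185.10558128] [320.14646088 101.882981  ]
shift [-2.418, -2.273, 0.096] turn [0.024, -5.124, 0.13] rows>= 3.6
0.11 [0.64664576 0.16767107 0.16      ] [320.09648682 154.41671853] [320.16992438  69.04402405]
shift [-2.869, -2.278, -0.12] turn [0.024, -5.124, 0.13] rows>= 3.6
0.13 [0.64255584 0.18724841 0.16      ] [320.12829938 122.84240952] [320.18712325  35.60497407]
shift [-3.32, -2.283, -0.337] turn [0.024, -5.124, 0.13] rows>= 3.9
```

>>> {"name": "move_arm", "arguments": {
  "motion": [-2.42,-2.27,0.1,0.02,-5.12,0.13,-0.5,-2.42,-2.27,0.1,0.02,-5.12,0.13,-0.5,-2.42,-2.27,0.1,0.02,-5.12,0.13,-0.5,-2.42,-2.27,0.1,0.02,-5.12,0.13,-0.5,-2.42,-2.27,0.1,0.02,-5.12,0.13,-0.5,-2.42,-2.27,0.1,0.02,-5.12,0.13,-0.5,-2.42,-2.27,0.1,0.02,-5.12,0.13,-0.5]
}}

```text
time_s: 11.4
tcp_pos: [0.6495, 0.1471, 0.1588]
ee_rot: [[0.204, -0.979, -0.002], [-0.979, -0.204, -0.004], [0.003, 0.003, -1.0]]
wrist_force: [-1.5, 0.2, -0.0]
gripper_width: 0.748
```

```bash
python3 - <<'E'
from plan import *
import pickle
s=r.sense(); print(np.round(s['tcp_pos'],4))
im,P=cap('wrist','w14.png'); pickle.dump(P,open('P14.pkl','wb')); crop('w14.png','w14c.png',260,70,130,150,4)
print(proj(P,mach(.053,.06,.084)),proj(P,mach(0,.06,.084)))
E
```

```text
[0.6495 0.1471 0.1588]
[317.62065754 187.19485249] [317.60875664 103.83333831]
```

View pics/w14.png

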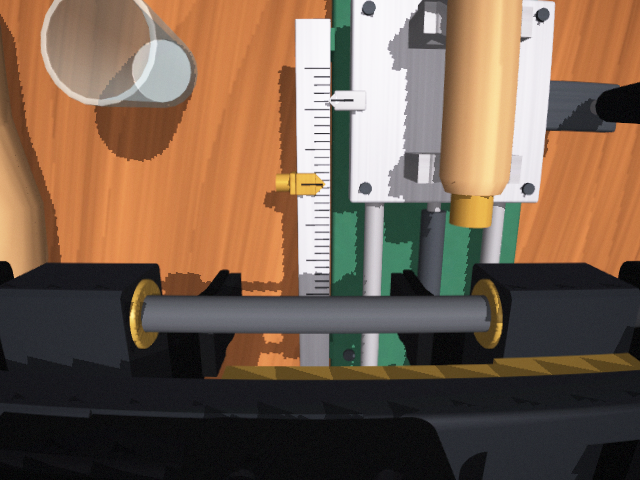

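View pics/w14c.png

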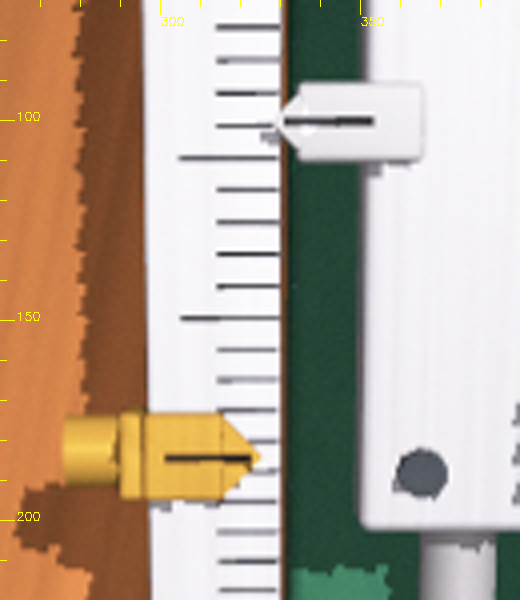

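The pointer tip is at (329.6,100.2) and the clip's line at (324.6,184.4). The scale ticks are 5 mm apart.

```bash
python3 - <<'E'
from plan import *
import pickle
P=pickle.load(open('P14.pkl','rb'))
for zc in (.058,.06,.064):
  a=at(P,(329.6,100.2),.06)-C; b=at(P,(324.6,184.4),zc)-C; print(zc,a@xm,a@ym,b@xm,b@ym,(b-a)@ym)
# ticks
for v0,v1,n in ((158,318,25),(126,441,50),(27,590,90)):
  print(n,[(at(P,(325,70+v1/4),z)-at(P,(325,70+v0/4),z))@ym for z in (.055,.06)])
# deck screws in this picture for machine pose
print([( (at(P,q,.062)-C)@xm,(at(P,q,.062)-C)@ym) for q in ((369,8),(542,14.5),(365.5,188),(530,188.5))])
g=np.load('cam.npz')
im=cv2.imread('pics/w14.png')
y=-ym;z=-up; M=np.stack([np.cross(y,z),y,z],1); rel(C-.1*xm+[0,0,.25],M)
y=ym; M=np.stack([np.cross(y,z),y,z],1); rel(C-.1*xm+[0,0,.25],M)
E
```

```text
0.058 0.076411766326835 -0.002233190522146306 0.079350833228574 0.051371406698134545 0.05360459722028085
0.06 0.076411766326835 -0.002233190522146306 0.0794010939365634 0.051161663697223754 0.05339485421937006
0.064 0.076411766326835 -0.002233190522146306 0.07950161535254217 0.05074217769540219 0.052975368217548495
25 [np.float64(0.025551705466635703), np.float64(0.02507077869544451)]
50 [np.float64(0.0508238454815669), np.float64(0.04986725383883353)]
90 [np.float64(0.09157740859574376), np.float64(0.0898537652370837)]
[(np.float64(0.05271724558413458), np.float64(-0.056999419893665026)), (np.float64(-0.057280756097477875), np.float64(-0.0575300641490063)), (np.float64(0.052595835842270657), np.float64(0.05330269849234621)), (np.float64(-0.05920554047779544), np.float64(0.05292150984714629))]
shift [2.246, 4.671, -2.251] turn [0.045, -0.003, -17.995] rows>= 12.6
shift [2.246, 4.671, -2.251] turn [-0.003, -0.045, 18.005] rows>= 12.6
```

The measured travel is 53.4 mm, and the tick spacing checks to 0.3%. Now to a point above the grip, tool down, jaws along machine y.

>>> {"name": "move_arm", "arguments": {
  "motion": [0,0,-2.2,0,0,0,-1,0.5,1,-2.25,0.05,0,-3,-1,1.0,2,-2.25,0.05,0,-6,-1,2.25,4.67,-2.25,0.05,0,-18,-1,2.25,4.67,-2.25,0.05,0,-18,-1,2.25,4.67,-2.25,0.05,0,-18,-1,2.25,4.67,-2.25,0.05,0,-18,-1,2.25,4.67,-2.25,0.05,0,-18,-1,2.25,4.67,-2.25,0.05,0,-18,-1,2.25,4.67,-2.25,0.05,0,-18,-1,2.25,4.67,-2.25,0.05,0,-18,-1,2.25,4.67,-2.25,0.05,0,-18,-1,2.25,4.67,-2.25,0.05,0,-18,-1,2.25,4.67,-2.25,0.05,0,-18,-1,2.25,4.67,-2.25,0.05,0,-18,-1,2.25,4.67,-2.25,0.05,0,-18,-1]
}}

```text
time_s: 12.78
tcp_pos: [0.4843, 0.0213, 0.2502]
ee_rot: [[0.979, 0.204, 0.001], [0.204, -0.979, -0.001], [0.0, 0.001, -1.0]]
wrist_force: [0.0, -0.4, -0.4]
gripper_width: 1.001
```

```bash
python3 - <<'E'
from plan import *
s=r.sense(); print(np.round(s['tcp_pos'],4),np.round(s['joints'],1)); t=np.array(s['tcp_pos'])-C; print('mach',t@xm,t@ym)
im,P=cap('wrist','w15.png')
print(proj(P,mach(0,.137,-.1)),proj(P,mach(0,.072,-.1)))
E
```

```text
[0.4843 0.0213 0.2502] [ 21.8   7.  -16.    0.  -67.   79.9]
mach -0.10083259840820279 -9.144744188096175e-05
[314.32769256 231.65085564] [314.41088115 214.92867783]
```

View pics/w15.png

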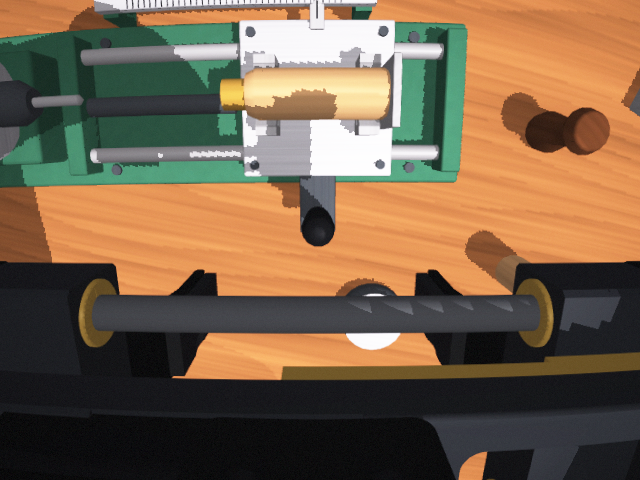

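The grip top is at (318,229), within 2 mm of the predicted spot. Descending over it with the jaws fully open.

>>> {"name": "move_arm", "arguments": {
  "motion": [0,0,0.8,0,0,0,-1,0,0,1.6,0,0,0,-1,0,0,2.4,0,0,0,-1,0,0,3.1,0,0,0,-1,0,0,3.6,0,0,0,-1,0,0,3.85,0,0,0,-1,0,0,3.85,0,0,0,-1,0,0,3.85,0,0,0,-1]
}}

```text
time_s: 13.5
tcp_pos: [0.4845, 0.0212, 0.0961]
ee_rot: [[0.979, 0.203, -0.0], [0.203, -0.979, -0.001], [-0.0, 0.001, -1.0]]
wrist_force: [0.5, 0.8, -0.5]
gripper_width: 0.998
```

```bash
python3 - <<'E'
from plan import *
s=r.sense(); print(np.round(s['tcp_pos'],4),np.round(s['wrist_force'],1)); t=np.array(s['tcp_pos'])-C; print('mach',t@xm,t@ym)
im,P=cap('wrist','w16.png')
cap('scene','s11.png'); crop('s11.png','s11c.png',270,180,160,130,5)
E
```

```text
[0.4845 0.0212 0.0961] [ 0.5  0.8 -0.5]
mach -0.10070154545002008 -0.00019694781111503971
```

View pics/w16.png

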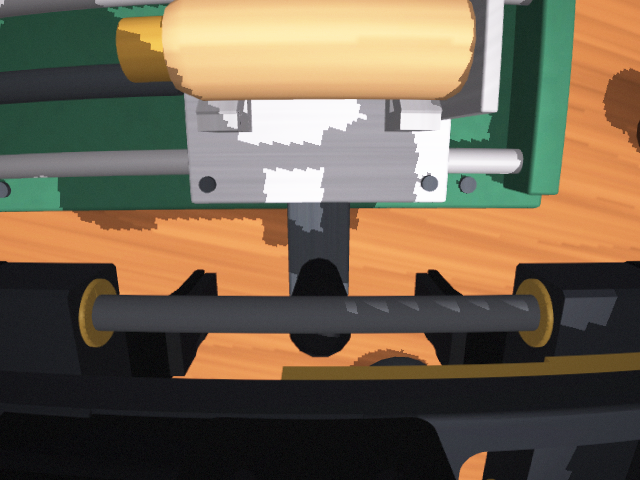

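View pics/s11c.png

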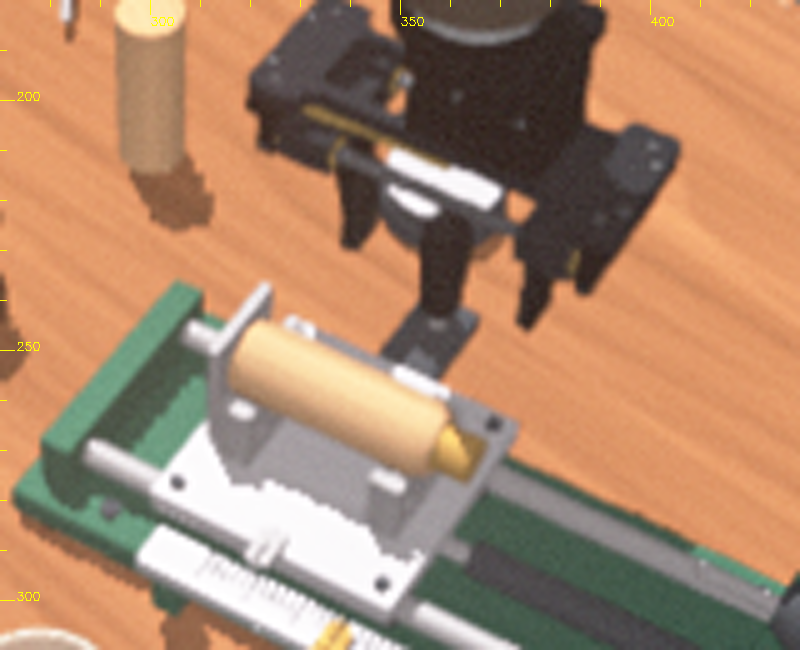

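The grip is centred between the jaws, so I'm closing.

>>> {"name": "move_arm", "arguments": {
  "motion": [0,0,0,0,0,0,1,0,0,0,0,0,0,1,0,0,0,0,0,0,1,0,0,0,0,0,0,1,0,0,0,0,0,0,1,0,0,0,0,0,0,1,0,0,0,0,0,0,1,0,0,0,0,0,0,1,0,0,0,0,0,0,1,0,0,0,0,0,0,1,0,0,0,0,0,0,1,0,0,0,0,0,0,1,0,0,0,0,0,0,1,0,0,0,0,0,0,1,0,0,0,0,0,0,1,0,0,0,0,0,0,1,0,0,0,0,0,0,1,0,0,0,0,0,0,1]
}}

```text
time_s: 15.1
tcp_pos: [0.4855, 0.0206, 0.0972]
ee_rot: [[0.979, 0.204, 0.003], [0.204, -0.979, -0.001], [0.002, 0.002, -1.0]]
wrist_force: [1.7, -4.9, -1.2]
gripper_width: 0.276
```

```bash
python3 - <<'E'
from plan import *
s=r.sense(); print(np.round(s['tcp_pos'],4),np.round(s['wrist_force'],1),s['gripper_width']*87); t=np.array(s['tcp_pos'])-C; print('mach',t@xm,t@ym)
dlt(0,.0534,0)
im,P=cap('wrist','w17.png')
E
```

```text
[0.4855 0.0206 0.0972] [ 1.7 -4.9 -1.2] 23.97841465038377
mach -0.09979508130056731 -0.0009836825453775422
shift [-0.001, -1.335, -0.003] turn [-0.0, 0.0, 0.0] rows>= 1.3
```

View pics/w17.png

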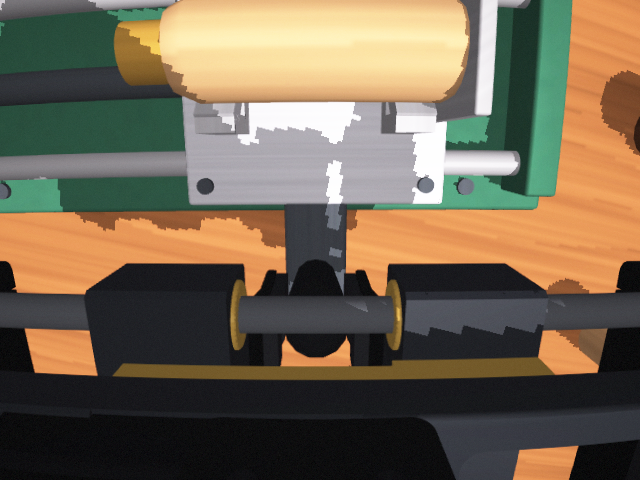

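Gripped at 24 mm, within the 20–26 mm range given. Drawing the carriage smoothly to just short of the mark.

>>> {"name": "move_arm", "arguments": {
  "motion": [0,-0.03,0,0,0,0,1,0,-0.09,0,0,0,0,1,0,-0.17,0,0,0,0,1,0,-0.26,0,0,0,0,1,0,-0.36,0,0,0,0,1,0,-0.46,0,0,0,0,1,0,-0.56,0,0,0,0,1,0,-0.66,0,0,0,0,1,0,-0.76,0,0,0,0,1,0,-0.86,0,0,0,0,1,0,-0.96,0,0,0,0,1,0,-1.05,0,0,0,0,1,0,-1.13,0,0,0,0,1,0,-1.2,0,0,0,0,1,0,-1.25,0,0,0,0,1,0,-1.28,0,0,0,0,1,0,-1.3,0,0,0,0,1,0,-1.3,0,0,0,0,1]
}}

```text
time_s: 16.65
tcp_pos: [0.4751, 0.0694, 0.0972]
ee_rot: [[0.979, 0.204, 0.002], [0.204, -0.979, -0.005], [0.001, 0.005, -1.0]]
wrist_force: [5.3, -9.4, -0.8]
gripper_width: 0.278
```

```bash
python3 - <<'E'
from plan import *
s=r.sense(); print(np.round(s['tcp_pos'],4),np.round(s['wrist_force'],1),s['gripper_width']*87,np.round(s['joints'],1)); t=np.array(s['tcp_pos'])-C; print('mach',t@xm,t@ym, 'travel',t@ym+.00098)
im,P=cap('wrist','w18.png')
cap('scene','s12.png'); crop('s12.png','s12c.png',290,240,110,85,7)
cap('top','t3.png'); crop('t3.png','t3c.png',220,190,130,95,6)
E
```

```text
[0.4751 0.0694 0.0972] [ 5.3 -9.4 -0.8] 24.19130391296971 [ 28.   16.  -29.5   0.4 -44.5  73.5]
mach -0.09999076049756639 0.0489226331671273 travel 0.0499026331671273
```

View pics/w18.png

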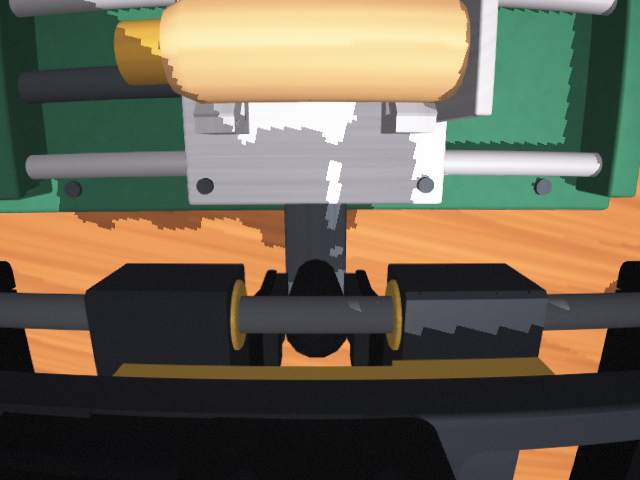

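View pics/s12c.png

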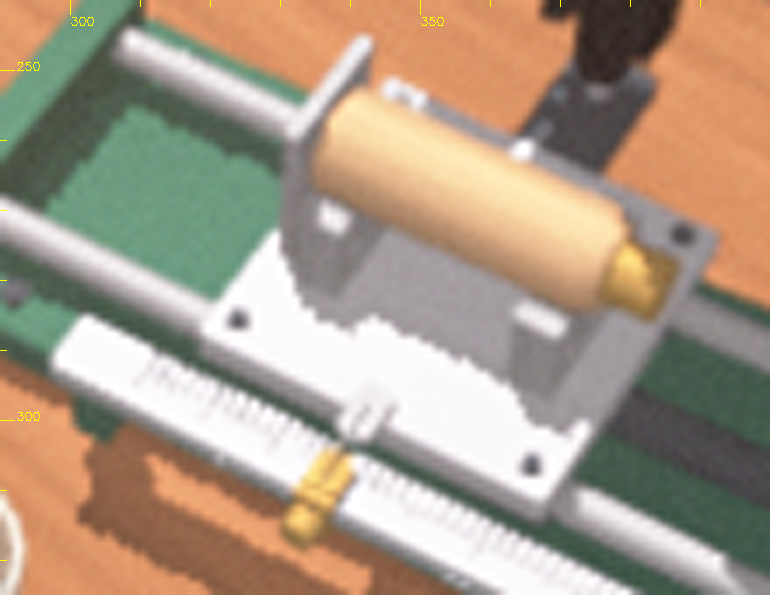

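View pics/t3c.png

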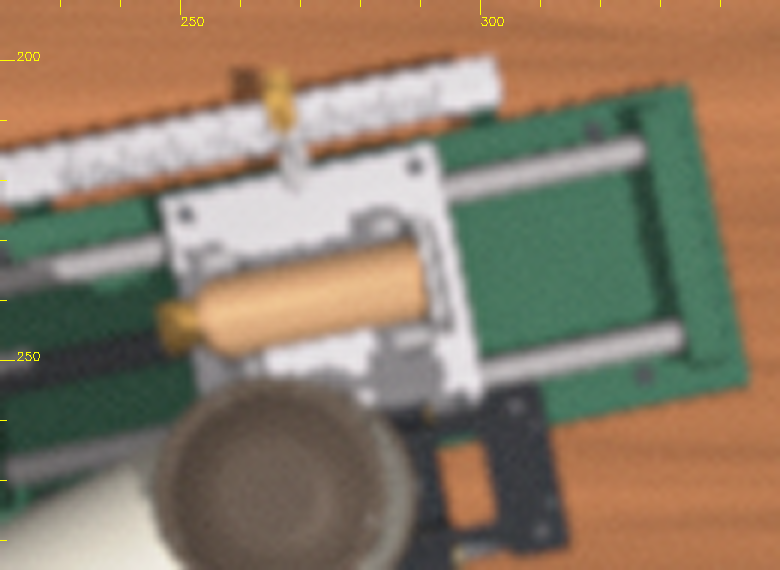

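The arm lags about 2 mm under the spring load, so travel is around 50 mm by TCP. The carriage may also have shifted about 1 mm when the jaws closed. I'll measure its travel directly in the fixed cameras by template matching.

```bash
cat > trav.py <<'E'
from plan import *
import sys
def sub(a,b,c,guess,h=5,sr=5):
    up_=8
    x,y=np.round(c).astype(int); T=a[y-h:y+h+1,x-h:x+h+1]
    gx,gy=np.round(guess).astype(int); S=b[gy-h-sr:gy+h+sr+1,gx-h-sr:gx+h+sr+1]
    T=cv2.resize(T,None,fx=up_,fy=up_,interpolation=cv2.INTER_CUBIC); S=cv2.resize(S,None,fx=up_,fy=up_,interpolation=cv2.INTER_CUBIC)
    m=cv2.matchTemplate(S,T,cv2.TM_CCOEFF_NORMED); _,v,_,l=cv2.minMaxLoc(m)
    return np.array([gx,gy])+(np.array(l)/up_-sr)+(np.array(c)-[x,y]),v
def trav(cam,f0,f1,pts,g,dz=.062):
    P=imaging.camera_params(cam); a=cv2.imread('pics/'+f0);b=cv2.imread('pics/'+f1)
    for n,c,z in pts:
        w=at(P,c,z); q,v=sub(a,b,c,proj(P,w+g*ym)); d=at(P,q,z)-w
        print(cam,n,'match',round(v,3),'px',q.round(2),'dy',(d@ym*1e3).round(2),'dx',(d@xm*1e3).round(2))
if __name__=='__main__':
    g=float(sys.argv[3])
    trav('scene','s11.png',sys.argv[1],[('A',(305.4,276.6),.062),('B',(346.4,296.8),.062),('C',(368.6,264.8),.062),('pointer',(323,290),.061),('stopcorner',(322,238),.128),('ferrule',(360,269),.1)],g)
    trav('top','top0.png',sys.argv[2],[('A',(307,214.2),.062),('B',(268.4,221.8),.062)],g)
E
python3 trav.py s12.png t3.png .050
```

```text
scene A match 0.989 px [323.9  285.73] dy 50.4 dx -0.5
scene B match 0.99 px [365.9  306.55] dy 50.48 dx -0.07
scene C match 0.971 px [387.6  273.55] dy 50.78 dx -0.64
scene pointer match 0.946 px [342.   299.62] dy 50.47 dx 0.01
scene stopcorner match 0.934 px [341.  246.5] dy 50.45 dx -1.12
scene ferrule match 0.982 px [379.88 278.38] dy 51.05 dx -0.35
top A match 0.989 px [289.38 217.82] dy 50.69 dx -0.11
top B match 0.985 px [250.77 225.42] dy 50.58 dx -0.12
```

Travel comes out at 50.5 mm by six features in two cameras. That leaves 2.9 mm, plus about 2.6 mm of lag under load.

>>> {"name": "move_arm", "arguments": {
  "motion": [0,-0.07,0,0,0,0,1,0,-0.1,0,0,0,0,1,0,-0.13,0,0,0,0,1,0,-0.135,0,0,0,0,1,0,-0.135,0,0,0,0,1,0,-0.135,0,0,0,0,1]
}}

```text
time_s: 17.3
tcp_pos: [0.4744, 0.0726, 0.0972]
ee_rot: [[0.979, 0.205, 0.002], [0.205, -0.979, -0.008], [0.0, 0.008, -1.0]]
wrist_force: [4.8, -10.8, -1.6]
gripper_width: 0.278
```

```bash
python3 - <<'E'
from plan import *
s=r.sense(); print(np.round(s['tcp_pos'],4),np.round(s['wrist_force'],1),s['gripper_width']*87); t=np.array(s['tcp_pos'])-C; print('mach',t@xm,t@ym)
cap('scene','s13.png'); cap('top','t4.png'); crop('s13.png','s13c.png',290,240,110,85,7)
E
python3 trav.py s13.png t4.png .0534
```

```text
[0.4744 0.0726 0.0972] [  4.8 -10.8  -1.6] 24.15700543091035
mach -0.10004738236379221 0.05216405935785315
scene A match 0.99 px [325.15 286.48] dy 53.96 dx -0.2
scene B match 0.992 px [367.28 307.3 ] dy 54.07 dx 0.08
scene C match 0.968 px [388.98 274.18] dy 54.4 dx -0.71
scene pointer match 0.942 px [343.5  300.38] dy 54.39 dx -0.01
scene stopcorner match 0.939 px [342.12 247.12] dy 53.58 dx -0.87
scene ferrule match 0.975 px [381.25 278.88] dy 54.35 dx -0.75
top A match 0.99 px [288.25 218.08] dy 53.94 dx -0.16
top B match 0.984 px [249.52 225.68] dy 54.16 dx -0.11
```

View pics/s13c.png

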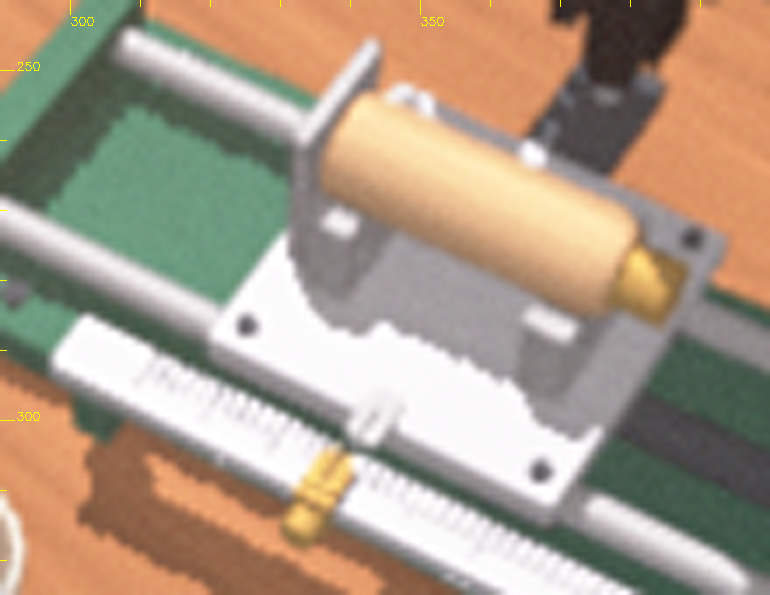

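The cameras agree on 54.0 ± 0.2 mm, about 0.6 mm beyond the target. I'm easing back slightly while keeping the load compensation.

>>> {"name": "move_arm", "arguments": {
  "motion": [0,-0.045,0,0,0,0,1,0,-0.036,0,0,0,0,1,0,-0.036,0,0,0,0,1,0,-0.036,0,0,0,0,1]
}}

```text
time_s: 17.73
tcp_pos: [0.4745, 0.072, 0.0972]
ee_rot: [[0.979, 0.205, 0.002], [0.205, -0.979, -0.011], [-0.0, 0.011, -1.0]]
wrist_force: [5.6, -10.5, -1.0]
gripper_width: 0.278
```

```bash
python3 - <<'E'
from plan import *
s=r.sense(); print(np.round(s['tcp_pos'],4),np.round(s['wrist_force'],1),s['gripper_width']*87); t=np.array(s['tcp_pos'])-C; print('mach',t@xm,t@ym)
cap('scene','s14.png'); cap('top','t5.png'); cap('wrist','w19.png'); crop('s14.png','s14c.png',325,280,40,40,15)
P=imaging.camera_params('scene')
q=at(P,(339.4,304.4),.06); print('xm dir px/20mm',proj(P,q+.02*xm)-proj(P,q))
E
python3 trav.py s14.png t5.png .0534
```

```text
[0.4745 0.072  0.0972] [  5.6 -10.5  -1. ] 24.192844800812935
mach -0.10002933126703997 0.0515773682988077
xm dir px/20mm [-4.48355559  6.27078217]
scene A match 0.99 px [324.9  286.35] dy 53.29 dx -0.2
scene B match 0.989 px [367.02 307.18] dy 53.43 dx 0.08
scene C match 0.966 px [388.72 274.05] dy 53.73 dx -0.73
scene pointer match 0.938 px [343.25 300.25] dy 53.74 dx -0.0
scene stopcorner match 0.942 px [342.   246.88] dy 52.96 dx -1.37
scene ferrule match 0.97 px [381.12 278.88] dy 54.11 dx -0.6
top A match 0.989 px [288.5  218.08] dy 53.25 dx -0.31
top B match 0.982 px [249.77 225.68] dy 53.47 dx -0.25
```

View pics/s14c.png

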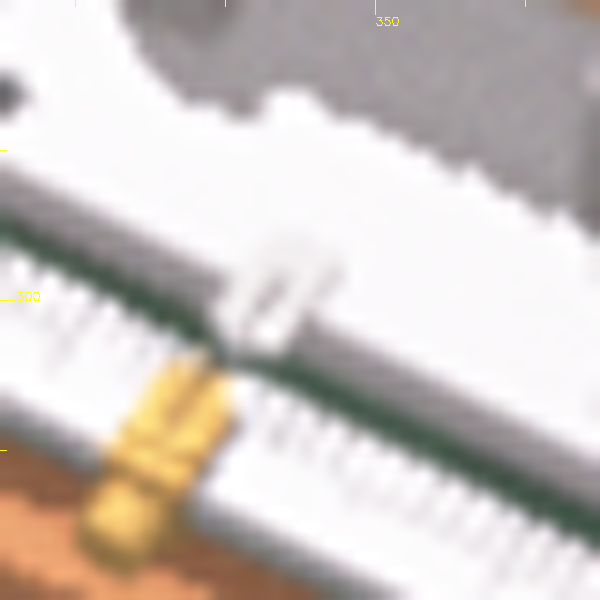

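View pics/w19.png

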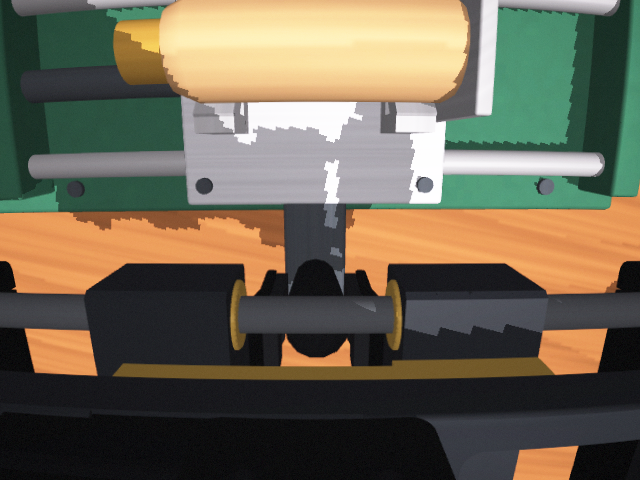

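```bash
python3 - <<'E'
from plan import *
for cam,f,o,c0 in (('scene','s14.png','s14d.png',(325,285)),('top','t5.png','t5d.png',(252,195))):
    P=imaging.camera_params(cam); im=cv2.imread('pics/'+f)[c0[1]:c0[1]+30,c0[0]:c0[0]+30]
    im=cv2.resize(im,None,fx=18,fy=18,interpolation=cv2.INTER_LANCZOS4)
    im2=im.copy()
    # lines of constant machine y through model positions +-
    for e in (-.002,0,.002):
        y=.0512+e
        pts=[(( (proj(P,mach(y,z,x))-c0+.5)*18)).astype(int) for x,z in ((.06,.06),(.1,.06))]
        cv2.line(im2,tuple(map(int,pts[0])),tuple(map(int,pts[1])),(255,0,255) if e==0 else (255,255,0),1)
    cv2.imwrite('pics/'+o,np.hstack([im,im2])[:, :1080] if 0 else cv2.resize(np.hstack([im,im2]),(800,400)))
E
```

```text
(no output)
```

View pics/s14d.png

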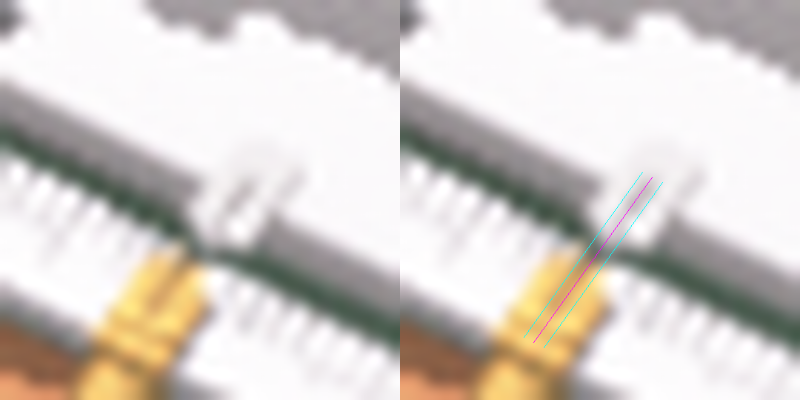

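View pics/t5d.png

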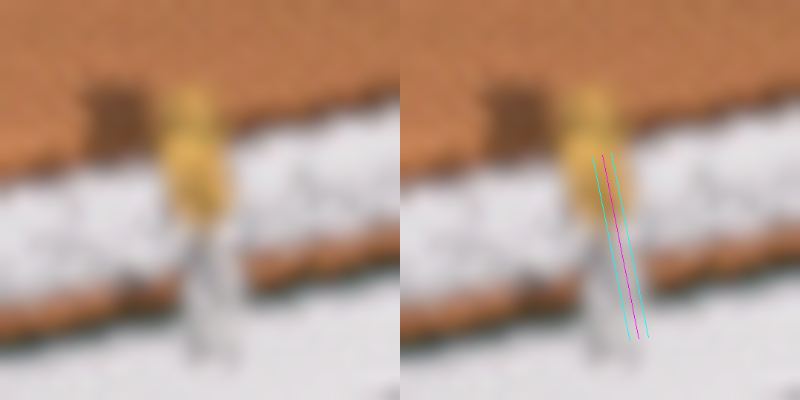

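The fixed cameras hint that the pointer may be 1–2 mm past the clip, which disagrees with the close-up measurement. I'll re-examine the close-up more carefully.

```bash
python3 - <<'E'
import cv2,numpy as np
im=cv2.imread('pics/w14.png')
c=im[60:215,285:350]; 
a=cv2.resize(im[85:120,300:360],None,fx=12,fy=12,interpolation=cv2.INTER_CUBIC)
b=cv2.resize(im[165:200,280:340],None,fx=12,fy=12,interpolation=cv2.INTER_CUBIC)
cv2.imwrite('pics/w14a.png',cv2.resize(np.vstack([a,b]),None,fx=.71,fy=.71))
g=cv2.cvtColor(im,cv2.COLOR_BGR2GRAY).astype(float)
# ticks profile at u 318..326 (short ticks)
p=g[60:260,316:328].mean(1)
print([(60+i,round(p[i])) for i in range(200)])
for u in (332,334,338,342,346,350): # pointer line
    col=g[92:110,u]; print(u,col.astype(int))
for u in (302,306,310,314,318,320,322,324): print(u,g[174:196,u].astype(int))
E
```

```text
[(60, 250), (61, 249), (62, 249), (63, 249), (64, 250), (65, 250), (66, 250), (67, 215), (68, 93), (69, 241), (70, 250), (71, 250), (72, 250), (73, 250), (74, 250), (75, 247), (76, 103), (77, 159), (78, 250), (79, 250), (80, 250), (81, 250), (82, 250), (83, 242), (84, 169), (85, 172), (86, 243), (87, 250), (88, 250), (89, 250), (90, 250), (91, 250), (92, 197), (93, 82), (94, 247), (95, 250), (96, 250), (97, 250), (98, 250), (99, 249), (100, 236), (101, 99), (102, 229), (103, 226), (104, 226), (105, 235), (106, 246), (107, 250), (108, 232), (109, 100), (110, 210), (111, 250), (112, 250), (113, 250), (114, 250), (115, 250), (116, 224), (117, 106), (118, 231), (119, 250), (120, 250), (121, 250), (122, 249), (123, 249), (124, 232), (125, 105), (126, 208), (127, 248), (128, 249), (129, 249), (130, 249), (131, 249), (132, 249), (133, 52), (134, 224), (135, 249), (136, 249), (137, 249), (138, 249), (139, 249), (140, 245), (141, 87), (142, 229), (143, 249), (144, 249), (145, 249), (146, 249), (147, 249), (148, 238), (149, 117), (150, 232), (151, 248), (152, 249), (153, 248), (154, 248), (155
[... 1781 characters left out ...]
9 187 188 189 187
 187 185 155 139]
306 [181 191 191 193 191 189 190 189 190 141  51 114 172 185 185 186 185 183
 185 180 150 155]
310 [180 191 189 190 189 190 188 186 189 140  49 142 183 184 184 185 183 183
 183 178 146 142]
314 [187 194 194 195 193 193 192 194 191 144  53 149 188 188 187 188 189 186
 186 185 147  97]
318 [247 244 223 185 193 194 191 191 194 135  33  84 168 195 194 190 188 176
 229 246 213 118]
320 [247 248 248 247 225 186 192 190 189 136  30  82 168 196 195 225 240 244
 245 247 213 121]
322 [248 248 248 248 248 211 139 179 192 140  65  92 107 100 179 240 248 248
 248 248 216 120]
324 [248 248 247 248 248 210 131 226 233 200 191 223 243 189 172 238 246 247
 247 247 214 119]
```

View pics/w14a.png

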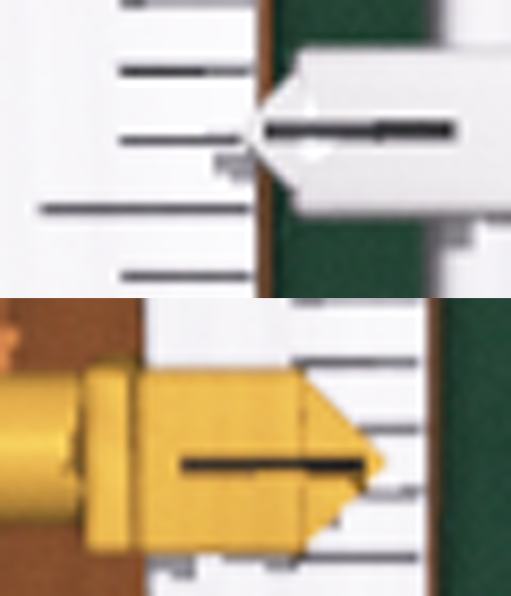

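```bash
python3 - <<'E'
from plan import *
import pickle
P=pickle.load(open('P14.pkl','rb'))
for zp in (.058,.06,.062,.064):
  print(zp,[round(((at(P,(322,184.2),zc)-at(P,(338,100.0),zp))@ym)*1e3,2) for zc in (.058,.06,.062,.064,.066)])
print('cam',(np.array(P['world_from_camera'])[:3,3]-C)@ym)
from scipy.optimize import least_squares
v=[68.05,76.4,84.5,92.8,101,109.15,117.0,125.1,133.0,141,149,157,164.5,172,195,202.5,209.8,217,224.5,231.75,238.85,246,252.9]
i=[*range(14),*range(17,26)]
def f(q): return [ (at(P,(322,a),q[0])-C)@ym*1e3-(q[1]+5*k) for a,k in zip(v,i)]
s=least_squares(f,[.06,-20]); print(s.x,np.round(s.fun,2))
# clip, pointer in tick units
z=s.x[0]
print([( (at(P,(322,a),z)-C)@ym*1e3-s.x[1])/5 for a in (100.0,184.2)])
E
```

```text
0.058 [np.float64(53.8), np.float64(53.6), np.float64(53.39), np.float64(53.18), np.float64(52.97)]
0.06 [np.float64(53.6), np.float64(53.39), np.float64(53.19), np.float64(52.98), np.float64(52.77)]
0.062 [np.float64(53.4), np.float64(53.19), np.float64(52.98), np.float64(52.78), np.float64(52.57)]
0.064 [np.float64(53.2), np.float64(52.99), np.float64(52.78), np.float64(52.58), np.float64(52.37)]
cam 0.02382683501983057
[  0.04463128 -23.00003076] [-1.43 -1.1  -0.91 -0.56 -0.25  0.06  0.21  0.55  0.79  1.13  1.5   1.92
  2.03  2.18 -1.79 -1.48 -1.27 -1.09 -0.65 -0.34 -0.1   0.23  0.41]
[np.float64(3.820792453710188), np.float64(15.126452345847184)]
```

```bash
python3 - <<'E'
from plan import *
import pickle
P=pickle.load(open('P14.pkl','rb'))
from scipy.optimize import least_squares
v=[68.05,76.4,84.5,92.8,101,109.15,117.0,125.1,133.0,141,149,157,164.5,172,195,202.5,209.8,217,224.5,231.75,238.85,246,252.9]
i=[*range(14),*range(16,25)]
def f(q): return [ (at(P,(322,a),q[0])-C)@ym*1e3-(q[1]+5*k) for a,k in zip(v,i)]
s=least_squares(f,[.06,-20]); print(s.x,np.round(s.fun,2))
z=s.x[0]
print(5*np.diff([( (at(P,(322,a),z)-C)@ym*1e3-s.x[1])/5 for a in (100.0,184.2)]))
E
```

```text
[  0.05964343 -21.80726378] [-0.    0.04 -0.05  0.01  0.03  0.05 -0.08 -0.03 -0.08 -0.03  0.06  0.18
  0.01 -0.12  0.03  0.06 -0.02 -0.12  0.03  0.05  0.    0.04 -0.05]
[53.45383661]
```

Re-fitting all 23 scale ticks gives 53.45 mm on the rail surface (rail top 59.6 mm). With the lines a couple of mm above the rail it's about 53.0, and the fixed-camera hint points the same way. Current travel is about 53.4, so I'm easing back 0.4 mm.

>>> {"name": "move_arm", "arguments": {
  "motion": [0,-0.039,0,0,0,0,1,0,-0.039,0,0,0,0,1,0,-0.039,0,0,0,0,1,0,-0.039,0,0,0,0,1,0,-0.039,0,0,0,0,1,0,-0.039,0,0,0,0,1]
}}

```text
time_s: 18.38
tcp_pos: [0.4746, 0.0716, 0.0972]
ee_rot: [[0.979, 0.205, 0.002], [0.205, -0.979, -0.014], [-0.001, 0.014, -1.0]]
wrist_force: [4.7, -10.3, -1.0]
gripper_width: 0.281
```

```bash
python3 - <<'E'
from plan import *
s=r.sense(); print(np.round(s['tcp_pos'],4),np.round(s['wrist_force'],1),s['gripper_width']*87,np.abs(s['joint_velocities']).max()); t=np.array(s['tcp_pos'])-C; print('mach',t@xm,t@ym)
cap('scene','s15.png'); cap('top','t6.png'); cap('wrist','w20.png'); crop('s15.png','s15c.png',200,140,200,150,4)
E
python3 trav.py s15.png t6.png .0534
```

```text
[0.4746 0.0716 0.0972] [  4.7 -10.3  -1. ] 24.446750364373084 0.08038175382849802
mach -0.1000503442487789 0.05114451214893981
scene A match 0.986 px [324.65 286.23] dy 52.61 dx -0.2
scene B match 0.987 px [366.9  307.18] dy 53.19 dx 0.23
scene C match 0.959 px [388.48 273.92] dy 53.05 dx -0.75
scene pointer match 0.937 px [343.12 300.25] dy 53.5 dx 0.15
scene stopcorner match 0.942 px [341.88 246.88] dy 52.72 dx -1.22
scene ferrule match 0.967 px [381.   278.75] dy 53.7 dx -0.76
top A match 0.99 px [288.62 218.08] dy 52.9 dx -0.38
top B match 0.988 px [249.9  225.68] dy 53.13 dx -0.32
```

View pics/s15.png

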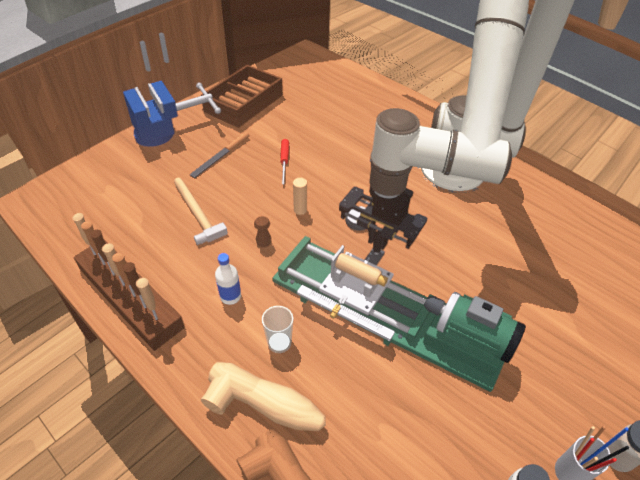

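View pics/w20.png

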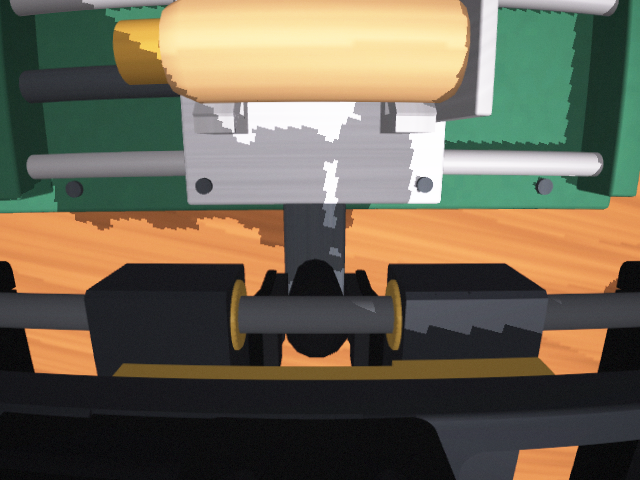

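Travel is steady at about 53.0 mm, still gripped at 24 mm, with the handle unmoved in the Vs. Handing in.

```bash
python3 -c "
from station import r
print(r.finish_job())"
```

```text
the job is handed in; nothing more can be done
None
```

The file handle is lying in both V-blocks, ferrule towards the bit and butt against the back stop. The arm is still gripping the carriage, holding its pointer opposite the brass clip. I handed the job in at about 18.5 s.

- **Laying it down:** I lowered the handle until the V-blocks took about 6 N, then opened the jaws. The last pictures show it still seated, and the gripper stayed well clear of the bit.
- **Carriage position:** the last check put the carriage travel at 52.6–53.7 mm, median about 53.0, in the two fixed cameras. From a close-up taken before the pull, I put the clip at 53.0–53.4 mm, depending on how high its line stands above the rail.
- **Grip:** it held 24 mm on the barrel, within the 20–26 mm you gave. The spring was pulling back with about 11 N, and nothing was moving at hand-in.
- **Disagreement:** by eye, enlarged pictures from the fixed cameras made the pointer look 1–3 mm past the clip. Those views are coarse and the parts stand at different heights, so I trusted the close-up and eased back only 0.4 mm. I did not enlarge the view again after that.
- **Other things on the bench:** the last pictures show nothing else out of place.

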